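# Strip trackballs and start the ultrasonic cleaner

## Task

Clean the trackballs: lift every grey ball off its base and lower it gently, without dropping it or bumping the tank, into the deep tank of the ultrasonic cleaner, one ball to a seat hole in its floor, and only when all the balls are in press the start button once fully down. Lay all the loose black retaining rings flat on the drying tray, one centred in each marked circle (any circles, at any time), and leave everything released.

Things in the scene. Friction and masses are not known exactly. Their poses are not given: they have to be found in the camera images.
- ball_a: A plain grey trackball, a solid sphere 54 mm in diameter, about 110 g; may be absent. It starts resting in the hole of a trackball base (base_a, base_b, base_c; same letter), its centre 35 mm above the bench and 21 mm above the base's top face. Origin at the ball's centre; its axes turn as it rolls.
- ball_b: A plain grey trackball, a solid sphere 54 mm in diameter, about 110 g; may be absent. It starts resting in the hole of a trackball base (base_a, base_b, base_c; same letter), its centre 35 mm above the bench and 21 mm above the base's top face. Origin at the ball's centre; its axes turn as it rolls.
- ball_c: A plain grey trackball, a solid sphere 54 mm in diameter, about 110 g; may be absent. It starts resting in the hole of a trackball base (base_a, base_b, base_c; same letter), its centre 35 mm above the bench and 21 mm above the base's top face. Origin at the ball's centre; its axes turn as it rolls.
- base_a: Trackball base: a fixed black square plate 66 x 66 x 14 mm high with a 34 x 34 mm square hole in the middle in which a ball may sit; stays where it is. Origin at the centre of its underside, z up. Behind the things at the right stands a fixed microscope whose eyepieces overhang its blue base some 0.3 m up: keep the wrist clear of it.
- base_b: Trackball base: a fixed black square plate 66 x 66 x 14 mm high with a 34 x 34 mm square hole in the middle in which a ball may sit; stays where it is. Origin at the centre of its underside, z up. Behind the things at the right stands a fixed microscope whose eyepieces overhang its blue base some 0.3 m up: keep the wrist clear of it.
- base_c: Trackball base: a fixed black square plate 66 x 66 x 14 mm high with a 34 x 34 mm square hole in the middle in which a ball may sit; stays where it is. Origin at the centre of its underside, z up. Behind the things at the right stands a fixed microscope whose eyepieces overhang its blue base some 0.3 m up: keep the wrist clear of it.
- ring_a: Retaining ring: a loose plain black plastic ring lying flat, 68 mm outside and 46 mm inside diameter (wall 11 mm wide), 14 mm high, 40 g; may be absent. Origin on its axis in the plane of its underside, z up along its axis. Can be gripped across its wall, one finger in the hole on a side clear of its neighbours. (The roll of black tape at the right, with a coloured core, is not one.)
- ring_b: Retaining ring: a loose plain black plastic ring lying flat, 68 mm outside and 46 mm inside diameter (wall 11 mm wide), 14 mm high, 40 g; may be absent. Origin on its axis in the plane of its underside, z up along its axis. Can be gripped across its wall, one finger in the hole on a side clear of its neighbours. (The roll of black tape at the right, with a coloured core, is not one.)
- ring_c: Retaining ring: a loose plain black plastic ring lying flat, 68 mm outside and 46 mm inside diameter (wall 11 mm wide), 14 mm high, 40 g; may be absent. Origin on its axis in the plane of its underside, z up along its axis. Can be gripped across its wall, one finger in the hole on a side clear of its neighbours. (The roll of black tape at the right, with a coloured core, is not one.)
- ring_d: Retaining ring: a loose plain black plastic ring lying flat, 68 mm outside and 46 mm inside diameter (wall 11 mm wide), 14 mm high, 40 g; may be absent. Origin on its axis in the plane of its underside, z up along its axis. Can be gripped across its wall, one finger in the hole on a side clear of its neighbours. (The roll of black tape at the right, with a coloured core, is not one.)
- cleaner: Benchtop ultrasonic cleaner, fixed, white, with an open, dry, deep tank: opening 150 mm (its x) by 220 mm (its y), walls 12 mm thick, rim 105 mm above the bench; the tank's floor is a rigid steel plate with its upper face 30 mm above the bench (75 mm below the rim). On its -x side (towards the robot) is a lower grey control deck 42 mm wide, 45 mm high, with the start button. Origin under the centre of the tank at bench height, z up.
- seat_0 (a point): Centre of one of three 30 x 30 mm square holes in the tank's floor plate, at the plate's upper face, -64 mm along the cleaner's y from the tank's centre, which serve as ball seats: a ball resting in one has its centre 22 mm above this point. Axes as the cleaner's.
- seat_1 (a point): Centre of one of three 30 x 30 mm square holes in the tank's floor plate, at the plate's upper face, 0 mm along the cleaner's y from the tank's centre, which serve as ball seats: a ball resting in one has its centre 22 mm above this point. Axes as the cleaner's.
- seat_2 (a point): Centre of one of three 30 x 30 mm square holes in the tank's floor plate, at the plate's upper face, 64 mm along the cleaner's y from the tank's centre, which serve as ball seats: a ball resting in one has its centre 22 mm above this point. Axes as the cleaner's.
- start (a joint): Start button, springs back: 0 when released, 0.006 m when fully pressed (about 4 N) straight down.
- start_top (a point): Middle of the upper face of the start button (round, 26 mm in diameter) on the cleaner's control deck; pressed straight down.
- tray: Fixed flat rimless pale metal drying tray, 164 x 164 mm, 6 mm thick, with four circles of 74 mm diameter marked on it in a 2 x 2 grid at 78 mm spacing. Origin at the centre of its underside, z up; edges along x and y.
- mark_0 (a point): Centre of one of the four marked circles, on the upper face of the tray (6 mm above the bench).
- mark_1 (a point): Centre of one of the four marked circles, on the upper face of the tray (6 mm above the bench).
- mark_2 (a point): Centre of one of the four marked circles, on the upper face of the tray (6 mm above the bench).
- mark_3 (a point): Centre of one of the four marked circles, on the upper face of the tray (6 mm above the bench).

How it is judged (in metres and radians):
On the way, in this order (a step that is already met when the one before it is completed fails the run):
1. every ball rests released in a seat of the tank ((horizontal distance between ball_a and seat_0 below 0.008 m or horizontal distance between ball_a and seat_1 below 0.008 m or horizontal distance between ball_a and seat_2 below 0.008 m) and z of each of ball_a, ball_b, ball_c in the frame of cleaner below 0.058 m and linear speed of each of ball_a, ball_b, ball_c below 0.03 m/s and contact force between the fingers and ball_a below 0.1 N and (horizontal distance between ball_b and seat_0 below 0.008 m or horizontal distance between ball_b and seat_1 below 0.008 m or horizontal distance between ball_b and seat_2 below 0.008 m) and contact force between the fingers and ball_b below 0.1 N and (horizontal distance between ball_c and seat_0 below 0.008 m or horizontal distance between ball_c and seat_1 below 0.008 m or horizontal distance between ball_c and seat_2 below 0.008 m) and contact force between the fingers and ball_c below 0.1 N), for 0.3 s.
2. the start button is pressed fully down (value of joint start above 0.0045 m), for 0.05 s.
At the end, for the whole second after the job is handed in: Every ball present rests released in a seat hole of the tank (centre within 8 mm of the seat's, sideways); every ring present lies flat on the tray within 10 mm of the centre of a marked circle, one to a circle, at rest; the start button, pressed after the balls were in, is up again (all of step 1 and (horizontal distance between ring_a and mark_0 below 0.01 m or horizontal distance between ring_a and mark_1 below 0.01 m or horizontal distance between ring_a and mark_2 below 0.01 m or horizontal distance between ring_a and mark_3 below 0.01 m) and z of each of ring_a, ring_b, ring_c, ring_d in the frame of tray below 0.011 m and angle between each of ring_a, ring_b, ring_c, ring_d's own z axis and vertical below 0.1 rad and linear speed of each of ring_a, ring_b, ring_c, ring_d below 0.03 m/s and (horizontal distance between ring_b and mark_0 below 0.01 m or horizontal distance between ring_b and mark_1 below 0.01 m or horizontal distance between ring_b and mark_2 below 0.01 m or horizontal distance between ring_b and mark_3 below 0.01 m) and (horizontal distance between ring_c and mark_0 below 0.01 m or horizontal distance between ring_c and mark_1 below 0.01 m or horizontal distance between ring_c and mark_2 below 0.01 m or horizontal distance between ring_c and mark_3 below 0.01 m) and (horizontal distance between ring_d and mark_0 below 0.01 m or horizontal distance between ring_d and mark_1 below 0.01 m or horizontal distance between ring_d and mark_2 below 0.01 m or horizontal distance between ring_d and mark_3 below 0.01 m) and value of joint start below 0.002 m); the robot touches nothing.
It fails at once if a ball is dropped into the tank (falls at over 0.6 m/s inside it, as from about 2 cm or more) ((horizontal distance between ball_a and cleaner below 0.1 m and z of ball_a in the frame of cleaner below 0.15 m and linear speed of ball_a above 0.6 m/s and contact force between the fingers and ball_a below 0.1 N) or (horizontal distance between ball_b and cleaner below 0.1 m and z of ball_b in the frame of cleaner below 0.15 m and linear speed of ball_b above 0.6 m/s and contact force between the fingers and ball_b below 0.1 N) or (horizontal distance between ball_c and cleaner below 0.1 m and z of ball_c in the frame of cleaner below 0.15 m and linear speed of ball_c above 0.6 m/s and contact force between the fingers and ball_c below 0.1 N)).
It fails at once if a ball is struck or pressed hard against the cleaner (contact force over 30 N) (contact force between any of ball_a, ball_b, ball_c and cleaner above 30 N).
It fails at once if the start button is pressed while a ball is not yet in the tank (value of joint start above 0.0045 m and (z of any of ball_a, ball_b, ball_c in the frame of cleaner above 0.075 m or horizontal distance between any of ball_a, ball_b, ball_c and cleaner above 0.14 m)).
Of ball_a, ball_b, ball_c only 2 to 3 are there at a start; the rules pass over those that are not, and their reading is None.
Of ring_a, ring_b, ring_c, ring_d only 3 to 4 are there at a start; the rules pass over those that are not, and their reading is None.
At some moment in a run one of ring_a, ring_b, ring_c, ring_d may be knocked a few centimetres aside while the robot is not near it.
It also fails if it takes over 192 s, if anything falls off the work surface, if the arm or the gripper's body presses on something with over 40 N, if the wrist force passes 120 N, or if a joint passes its speed limit or range.

## Robot

A 6-joint arm with a two-finger parallel gripper is mounted at the origin on a cart in front of the work surface, level with it; the furniture and walls round the work are solid. World frame = base frame: x ahead of the robot, y to its left, z up, the work surface at z = 0. Lengths are in mm, angles in rad, forces in N, time in s.
With the tool pointing down it reaches from about 300 to 875 mm from the base axis. Payload 6.4 kg.
Tool frame: the origin (TCP) lies at the centre of the arm's flange, where the gripper is bolted on; the fingertips stand 173 mm ahead of it and the grasp point (between the pads) lies 155 mm ahead of it; x points along the fingers, y is the direction in which the jaws open and shut, and the axes are right-handed (so a half turn about x gives the same grasp; the last joint's range is limited). The gripper opens to 85 mm and grips with 20 to 120 N. Pads are 22 mm wide; open, the fingers measure 114 mm over their backs; the gripper's body (76 mm by 85 mm) begins 54 mm behind the grasp point. The pads swing forward as they close: fully open they stand 13 mm farther back than shut.
Start: joints at [-1.446, 0.181, 1.607, -0, 1.354, -0.206], TCP at [186.776, -543.836, 404.688] pointing down, gripper open.
Joint ranges: [-2.99, 2.99], [-0.89, 2.07], [0.3, 2.58], [-1.14, 4.28], [0, 2.63], [-3.12, 3.12]. Speed limits (rad/s): [2.57, 2.57, 3.01, 3.14, 3.14, 3.14].

## Interface

Orientations are given as a unit quaternion [w, x, y, z].
In Python, from station import arm gives the robot as it stands. The module is installed in compiled form; this text tells all that it offers.
- The arm moves only by the tool drive_tool, never from a script. Its argument "motion" is a list of rows, each a list of 2 entries, a list of its own where there are three numbers: the shift along the tool's x, y, z in mm, then the turn about the tool's x in rad. In form: [[[x, y, z], twist], ...]. A call has 1 to 20 rows; each row is the pose to reach, as a shift and turn from the pose commanded when the call began, along the tool's axes at that moment; what a row does not reach only later rows make up. A row lasts 1/8 s, in which the tool goes at most 62.5 mm and 10.7 degrees, less where a joint would pass 70% of its speed; a pose out of reach is approached as far as the arm can. A call with a gripper value outside its range is refused whole. "hand" is the gripper's target within -1 to 1 (shut at 1, half-way at 0, fully open at -1), set as the call begins (left out, the last holds). The fingers move at their own pace and stop on an object; the grip force is fixed at half the most. Time passes only in rows, so rows that repeat a pose let the fingers close. It gives the time, the measured TCP pose, the force and the opening at its end, in the units of the state.
- arm.read_state(): the state, without advancing time (a new reading comes with each control period).
- arm.grab_frame(name): name is "scene" or "top"; returns the picture (400x640x3 uint8, red, green, blue); there is no depth.
- arm.calibration(name): a dict with "K" (3x3 intrinsics, pixels), "origin" and "attitude" of the camera in the world. Camera axes: x right, y up, looking along -z (the intrinsics and any distortion apply to the point x, -y, -z); pixel columns grow to the right and rows downward; lengths in mm; the calibration is good to about 2 mm. A picture is of the moment at which its call begins. calibration takes no time and is no camera call.
- arm.hand_in(): hands the job in, once; it reports no verdict.
The state is a dict: "time_s": time; "q": joint angles; "joint_vel": joint speeds; "joint_torque": joint torques, N m; "position": TCP position; "eef_rot": TCP orientation; "force": force on the tool from outside, world axes, zero at the start; "ft_torque": the same for the moment, N m; "grip_width": finger opening in mm.
Only numpy, scipy, OpenCV 4.12 (cv2) and the standard library are available. Lean on these libraries where they do the work, as an engineer would, in place of code of your own. Each camera call takes 0.05 s, during which the arm holds its last target.

## Working session

There is one attempt and no reset: what is moved stays moved. The work goes in short steps, Python scripts to look and compute and a tool call to move; the robot and the scene stay as the last step left them, time stands still between calls to the robot, and variables do not carry over. Pictures are saved under pics/ and viewed, and the job is handed in when it is done.

Besides the shell and the picture viewer there is one more tool, called as a command line: name --argument value ..., lists and objects as JSON in quotes. drive_tool: Moves the arm, as the interface text tells. Its arguments: {"type":"object","properties":{"motion":{"type":"array"},"hand":{"type":"number"}},"required":["motion"]}

```bash
mkdir -p pics; python3 - <<'E'
from station import arm
import cv2
s=arm.read_state();print(s)
for n in("scene","top"):
    print(n,arm.calibration(n))
    im=arm.grab_frame(n);cv2.imwrite(f"pics/{n}0.png",im[:,:,::-1])
E
```

```text
{'time_s': 0.0, 'q': array([-1.44628235e+00,  1.81523542e-01,  1.60798414e+00,  1.73019551e-05,
        1.35380608e+00, -2.06314439e-01]), 'joint_vel': array([-3.68856314e-04, -1.78838854e-03, -1.17192422e-03,  2.68191767e-03,
       -7.80067627e-04, -5.00980917e-05]), 'joint_torque': array([-3.72823473e-03, -4.44877839e+01, -3.51335406e+01, -6.49549311e-04,
        9.11752169e-03, -5.47944197e-06]), 'position': array([ 186.75487008, -543.564133  ,  403.80526912]), 'eef_rot': array([ 0.11582374,  0.69748575,  0.11703924, -0.69742405]), 'force': array([-0.80640205, -0.04334313, -0.6436442 ]), 'ft_torque': array([ 0.02474345, -0.03367623, -0.03385478]), 'grip_width': 85.33180937476254}
scene {'K': array([[380.5623968 ,   0.        , 315.44568766],
       [  0.        , 380.5623968 , 202.01754512],
       [  0.        ,   0.        ,   1.        ]]), 'origin': array([105.47846358, 574.87234667, 856.83453467]), 'attitude': array([-0.28466355, -0.10790151,  0.33255515,  0.89259789])}
top {'K': array([[514.09188604,   0.        , 318.0588325 ],
       [  0.        , 514.09188604, 198.51733629],
       [  0.        ,   0.        ,   1.        ]]), 'origin': array([ 422.99156513,   15.74816276, 1492.11780254]), 'attitude': array([ 0.70810367,  0.01590821, -0.03052349, -0.70526905])}
```

View pics/scene0.png

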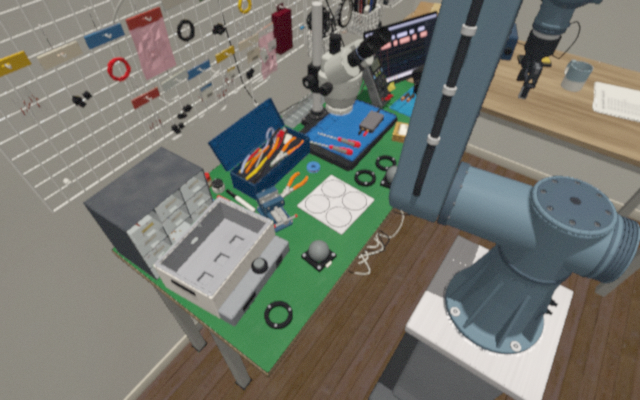

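View pics/top0.png

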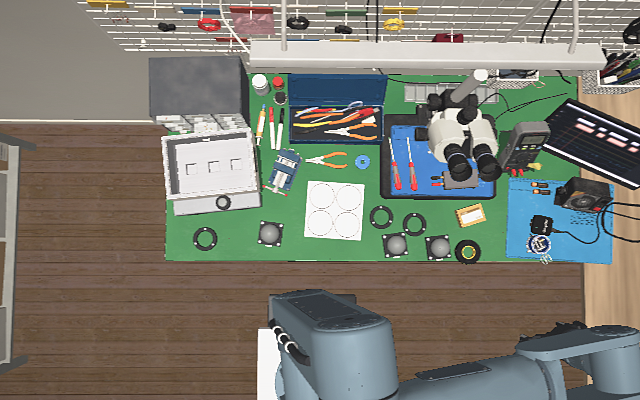

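```bash
cat > h.py <<'E'
import numpy as np, cv2
from station import arm
from scipy.spatial.transform import Rotation as R
def rot(q): return R.from_quat([q[1],q[2],q[3],q[0]]).as_matrix()
def w2p(n,P):
    c=arm.calibration(n);d=rot(c['attitude']).T@(np.array(P,float)-c['origin'])
    v=np.array([d[0],-d[1],-d[2]]);p=c['K']@v;return p[:2]/p[2]
def p2w(n,uv,z):
    c=arm.calibration(n);v=np.linalg.inv(c['K'])@np.array([uv[0],uv[1],1.])
    d=rot(c['attitude'])@np.array([v[0],-v[1],-v[2]]);o=c['origin']
    return o+d*(z-o[2])/d[2]
def crop(n,out,x0,y0,x1,y1,k,im=None):
    if im is None: im=arm.grab_frame(n)
    c=cv2.resize(im[y0:y1,x0:x1,::-1],None,fx=k,fy=k,interpolation=cv2.INTER_CUBIC)
    cv2.imwrite('pics/'+out,c);return im
E
python3 - <<'E'
from h import *
im=cv2.imread('pics/top0.png')[:,:,::-1]
crop('top','c1.png',150,115,350,265,4,im)
crop('top','c2.png',300,115,500,265,4,im)
for n,uv,z in [('ring1',(205,238),14),('ringb',(381,216),14),('ringc',(414,223),14),('ba',(270,233),35),('bb',(396,244),35),('bc',(439,246),35),('btn',(222,202),50),('seat1',(209,168),30),('tray',(334,209),6),('tape',(468,251),14)]:
    print(n,p2w('top',uv,z).round())
print(w2p('top',[0,0,0]))
E
```

```text
ring1 [406. 308.  14.]
ringb [ 471. -196.   14.]
ringc [ 451. -292.   14.]
ba [421. 121.  35.]
bb [ 391. -236.   35.]
bc [ 385. -358.   35.]
btn [507. 255.  50.]
seat1 [605. 297.  30.]
tray [491. -61.   6.]
tape [ 371. -447.   14.]
[312.18943129 381.48020188]
```

View pics/c1.png

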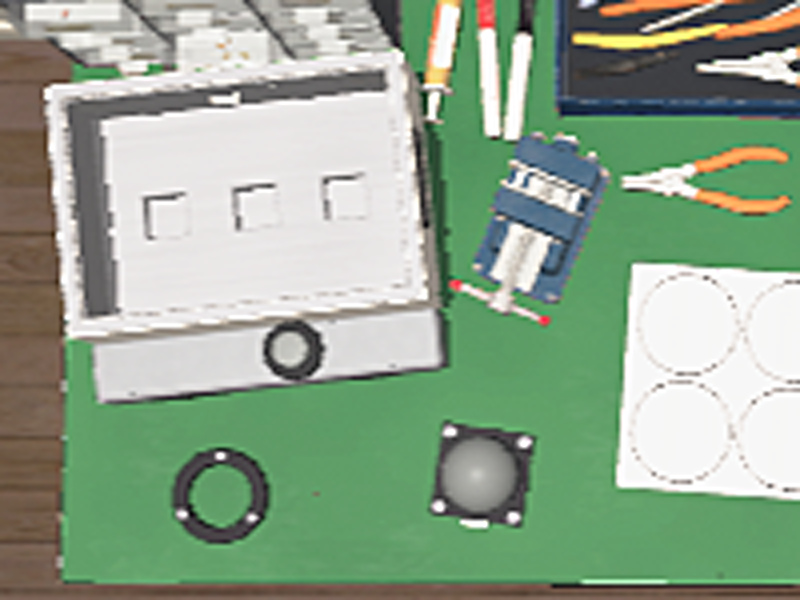

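View pics/c2.png

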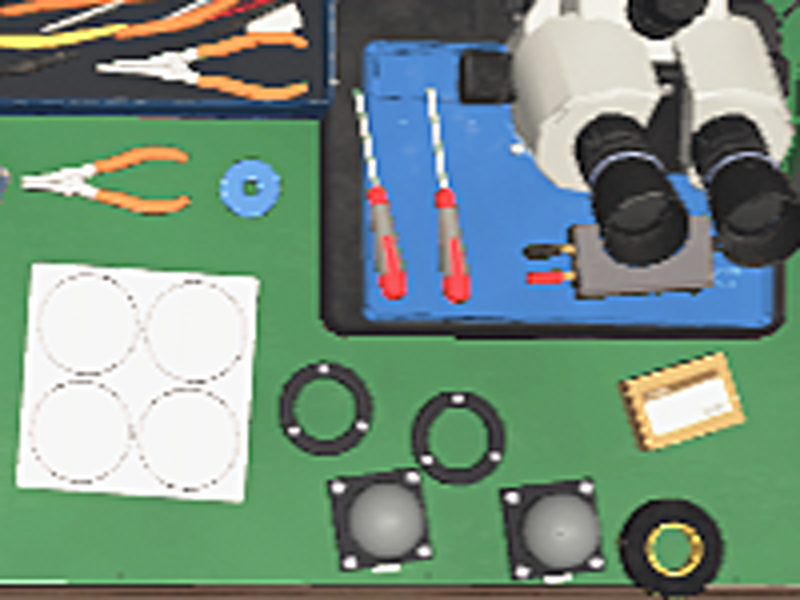

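```bash
python3 - <<'E'
from h import *
im=cv2.imread('pics/top0.png')[:,:,::-1]
crop('top','c3.png',155,125,265,220,7,im)
im2=cv2.imread('pics/scene0.png')[:,:,::-1]
crop('scene','c4.png',145,190,345,335,4,im2)
hsv=cv2.cvtColor(np.ascontiguousarray(im),cv2.COLOR_RGB2HSV)
k=8
def ell(mask,x0,y0,name,z):
    c,_=cv2.findContours(mask,cv2.RETR_EXTERNAL,cv2.CHAIN_APPROX_NONE)
    c=max(c,key=cv2.contourArea);m=cv2.moments(c)
    u=(m['m10']/m['m00']+.5)/k-.5+x0;v=(m['m01']/m['m00']+.5)/k-.5+y0
    print(name,z,(round(u,2),round(v,2)),'deq mm',round(2*np.sqrt(m['m00']/np.pi)/k*(1492-z)/514,1),p2w('top',(u,v),z).round(1))
for name,(u,v) in dict(r1=(205,238),r2=(381,216),r3=(414,223)).items():
    a=cv2.resize(im[v-18:v+19,u-18:u+19],None,fx=k,fy=k,interpolation=cv2.INTER_CUBIC).astype(int)
    g=a[:,:,1]
    dark=((g<85)).astype(np.uint8)
    n,l,st,ce=cv2.connectedComponentsWithStats(dark)
    # component at ring
    yy,xx=np.mgrid[:g.shape[0],:g.shape[1]]
    i=1+np.argmax(st[1:,4]); ell((l==i).astype(np.uint8),u-18,v-18,name+' out',7)
    inv=1-(l==i).astype(np.uint8)
    n,l2,st2,ce2=cv2.connectedComponentsWithStats(inv)
    j=l2[g.shape[0]//2,g.shape[1]//2]; ell((l2==j).astype(np.uint8),u-18,v-18,name+' in',7)
for name,(u,v) in dict(bA=(270,233),bB=(396,244),bC=(439,246)).items():
    a=cv2.resize(im[v-14:v+15,u-14:u+15],None,fx=k,fy=k,interpolation=cv2.INTER_CUBIC).astype(int)
    g=a.max(2)-0; sat=a.max(2)-a.min(2)
    m=((g>72)&(sat<35)).astype(np.uint8)
    m=cv2.morphologyEx(m,cv2.MORPH_OPEN,np.ones((41,41),np.uint8))
    ell(m,u-14,v-14,name,35)
E
```

```text
r1 out 7 (205.0, 238.41) deq mm 67.5 [404.6 309.1   7. ]
r1 in 7 (205.15, 238.71) deq mm 46.4 [403.7 308.7   7. ]
r2 out 7 (380.84, 216.97) deq mm 45.9 [ 468.  -196.9    7. ]
r2 in 7 (381.0, 216.0) deq mm 120.2 [ 470.9 -197.3    7. ]
r3 out 7 (413.81, 224.22) deq mm 66.0 [ 447.4 -292.6    7. ]
r3 in 7 (413.66, 224.31) deq mm 45.4 [ 447.1 -292.1    7. ]
bA 35 (268.89, 233.33) deq mm 54.9 [419.8 124.3  35. ]
bB 35 (396.24, 244.7) deq mm 54.1 [ 388.8 -236.2   35. ]
bC 35 (440.17, 247.29) deq mm 54.0 [ 381.8 -361.3   35. ]
```

View pics/c3.png

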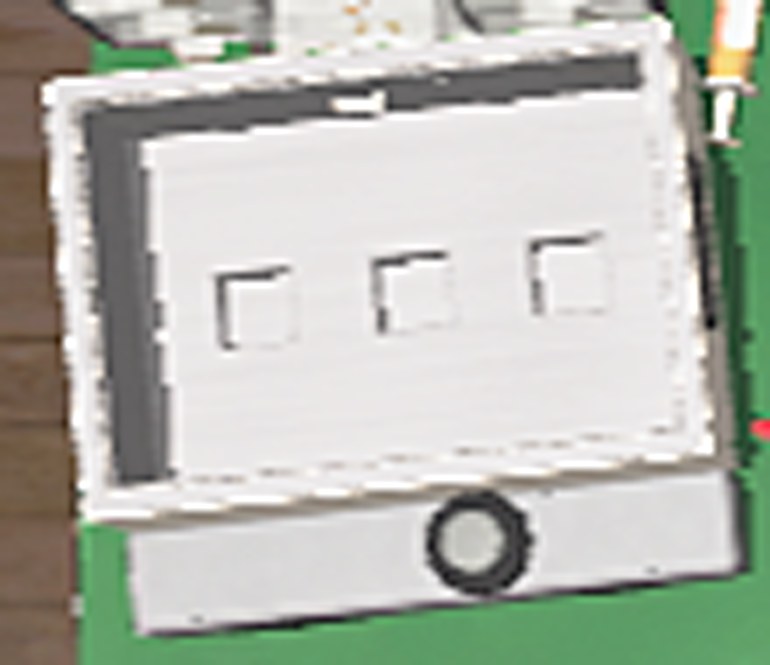

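View pics/c4.png

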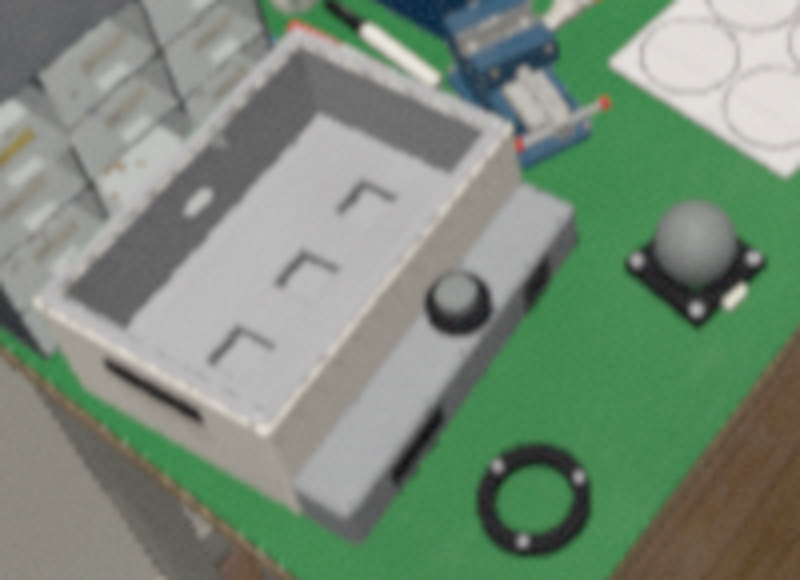

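```bash
python3 - <<'E'
from h import *
def s(p,x0,y0,k): return ((p[0]+.5)/k-.5+x0,(p[1]+.5)/k-.5+y0)
def P(n,p,o,k,z,name):
    print(name,n,p2w(n,s(p,*o,k),z).round(1))
o3=(155,125)
S=[p2w('top',s(p,*o3,7),30) for p in [(256,309),(413.5,294),(569.5,274.5)]]
for x in S: print(x.round(1))
print('d',np.linalg.norm(S[0]-S[1]),np.linalg.norm(S[1]-S[2]))
C=[p2w('top',s(p,*o3,7),105) for p in [(43,80),(668,15),(718,455),(88,520)]]
for x in C: print('rim',x.round(1))
print(np.mean(C,0).round(1),[round(np.linalg.norm(C[i]-C[i-1]),1) for i in range(4)])
for z in (45,55): P('top',(472,541),o3,7,z,'btn')
o1=(150,115)
P('top',(481,474),o1,4,14,'baseA')
o2=(300,115)
P('top',np.mean([(337,487),(413,477),(424,551),(349,563)],0),o2,4,14,'baseB')
P('top',np.mean([(512,497),(585,487),(596,563),(521,573)],0),o2,4,14,'baseC')
for p in [(32,263),(259,276),(243,502),(16,488)]: P('top',p,o2,4,6,'traycorner')
for p in [(88,323),(195,332),(188,440),(80,431)]: P('top',p,o2,4,6,'mark')
o4=(145,190)
P('scene',(696,243),o4,4,35,'ballA')
P('scene',(534,498),o4,4,7,'ring1')
P('scene',(459,293),o4,4,55,'btn')
P('scene',(535,125),o4,4,105,'rimcorner')
E
```

```text
[602.6 347.4  30. ]
[609.1 283.7  30. ]
[617.5 220.4  30. ]
d 64.03118704165158 63.76741810256578
rim [682.  414.1 105. ]
rim [709.3 173.2 105. ]
rim [537.7 151.9 105. ]
rim [511.5 393.  105. ]
[610.1 283.  105. ] [np.float64(171.8), np.float64(242.5), np.float64(172.9), np.float64(242.5)]
btn top [507.6 255.9  45. ]
btn top [507.  254.2  55. ]
baseA top [420.3 123.   14. ]
baseB top [ 388.9 -235.7   14. ]
baseC top [ 381.7 -360.4   14. ]
traycorner top [573.5  15.6   6. ]
traycorner top [ 564.9 -149.4    6. ]
traycorner top [ 401.  -137.4    6. ]
traycorner top [410.6  26.4   6. ]
mark top [530.  -25.1   6. ]
mark top [ 523.8 -102.8    6. ]
mark top [445.6 -97.7   6. ]
mark top [451.8 -19.6   6. ]
ballA scene [418.7 125.4  35. ]
ring1 scene [404.2 311.6   7. ]
btn scene [508.5 250.2  55. ]
rimcorner scene [525.2 149.9 105. ]
```

```bash
python3 - <<'E'
from h import *
im=cv2.imread('pics/scene0.png')[:,:,::-1]
crop('scene','c5.png',290,10,420,140,6,im)
s=arm.read_state()
print(rot(s['eef_rot']).round(4), s['time_s'])
E
```

```text
[[-2.000e-04  3.248e-01 -9.458e-01]
 [ 1.700e-03 -9.458e-01 -3.248e-01]
 [-1.000e+00 -1.600e-03 -4.000e-04]] 0.1
```

View pics/c5.png

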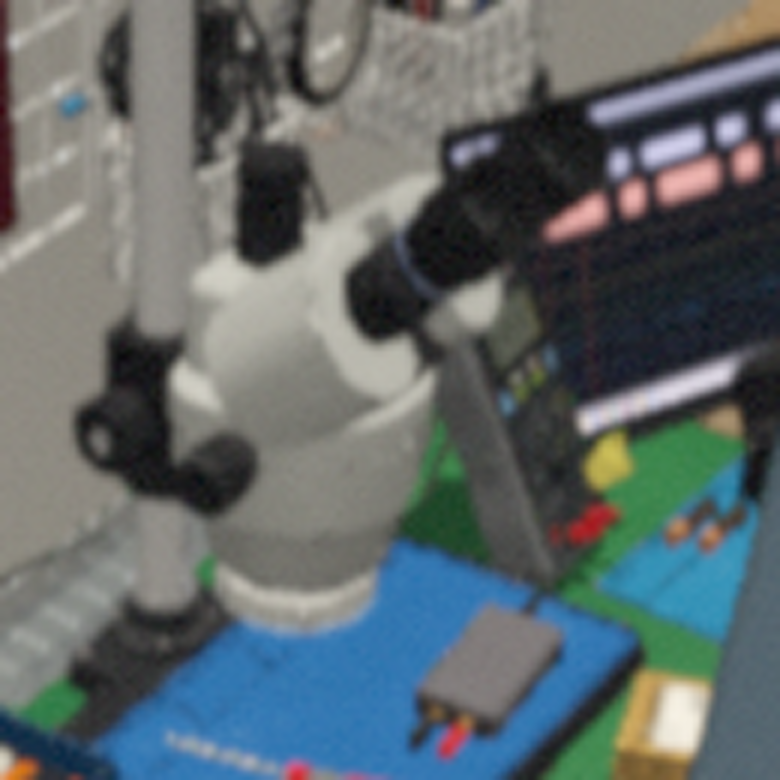

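```bash
python3 - <<'E'
from h import *
def s(p,x0,y0,k): return ((p[0]+.5)/k-.5+x0,(p[1]+.5)/k-.5+y0)
a=s((575,150),290,10,6); b=s((650,228),300,115,4)
best=min(range(150,500,5),key=lambda z:np.linalg.norm((p2w('scene',a,z)-p2w('top',b,z))))
for z in (best-20,best,best+20): print(z,p2w('scene',a,z).round(),p2w('top',b,z).round())
for p in [(650,262),(760,265)]: print(p2w('top',s(p,300,115,4),best).round())
# base B, C corners (c2 crop)
for p in [(331,482),(417,470),(431,556),(343,570)]: print('B',p2w('top',s(p,300,115,4),14).round())
for p in [(501,491),(592,480),(604,568),(514,580)]: print('C',p2w('top',s(p,300,115,4),14).round())
E
```

```text
370 [ 547. -372.  370.] [ 558. -325.  370.]
390 [ 529. -333.  390.] [ 555. -319.  390.]
410 [ 511. -294.  410.] [ 553. -313.  410.]
[ 537. -319.  390.]
[ 536. -379.  390.]
B [ 416. -200.   14.]
B [ 424. -262.   14.]
B [ 363. -272.   14.]
B [ 353. -208.   14.]
C [ 410. -323.   14.]
C [ 418. -389.   14.]
C [ 355. -397.   14.]
C [ 346. -331.   14.]
```

```bash
python3 - <<'E'
from h import *
im=cv2.imread('pics/scene0.png')[:,:,::-1]
crop('scene','c6.png',75,130,265,290,4,im)
im=cv2.imread('pics/top0.png')[:,:,::-1]
crop('top','c7.png',140,45,300,165,5,im)
E
```

```text
(no output)
```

View pics/c6.png

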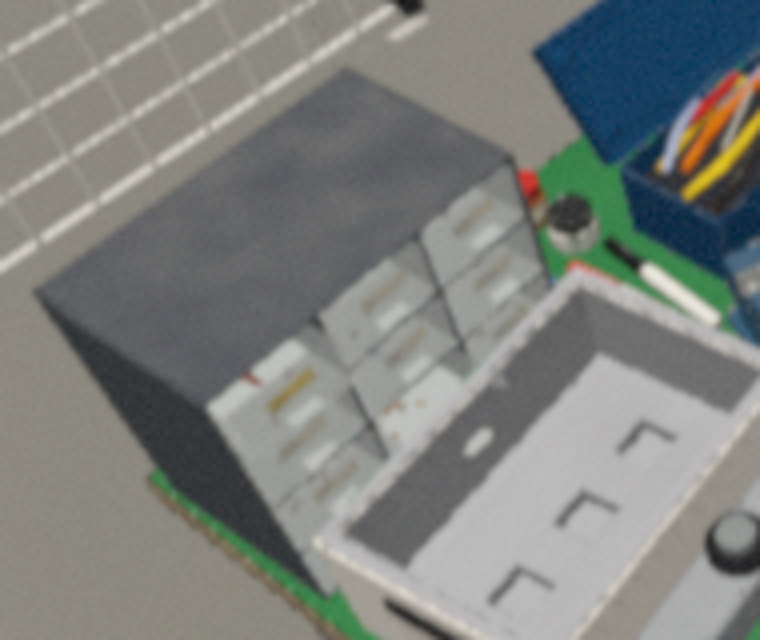

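View pics/c7.png

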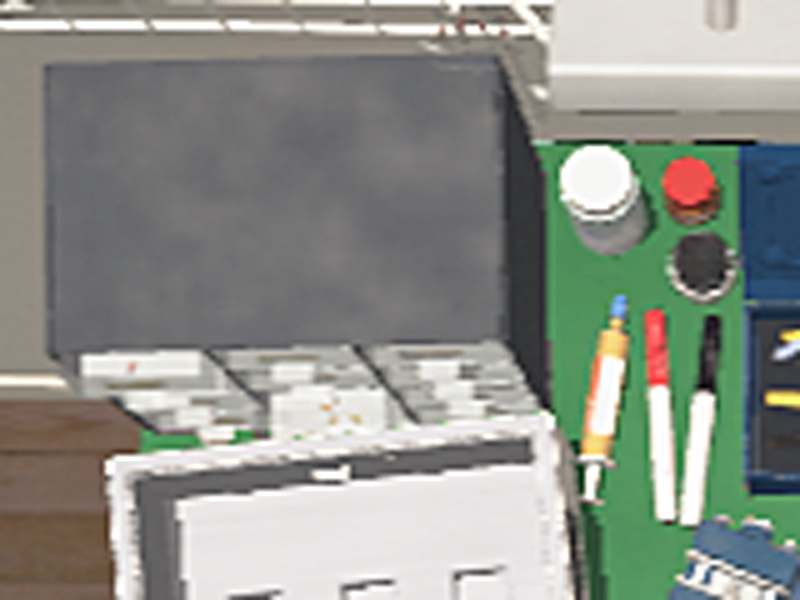

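```bash
python3 - <<'E'
from h import *
def s(p,x0,y0,k): return ((p[0]+.5)/k-.5+x0,(p[1]+.5)/k-.5+y0)
for a,b in [((512,157),(503,340)),((208,405),(55,352))]:
    a=s(a,75,130,4); b=s(b,140,45,5)
    for z in (150,200,225,250,275,300): print(z,p2w('scene',a,z).round(),p2w('top',b,z).round())
E
```

```text
150 [776. 155. 150.] [737. 194. 150.]
200 [728. 185. 200.] [726. 188. 200.]
225 [705. 200. 225.] [720. 184. 225.]
250 [681. 215. 250.] [714. 181. 250.]
275 [657. 230. 275.] [708. 178. 275.]
300 [634. 244. 300.] [702. 174. 300.]
150 [768. 401. 150.] [729. 429. 150.]
200 [721. 413. 200.] [718. 413. 200.]
225 [698. 419. 225.] [712. 406. 225.]
250 [674. 426. 250.] [706. 398. 250.]
275 [651. 432. 275.] [701. 390. 275.]
300 [627. 438. 300.] [695. 383. 300.]
```

```bash
cat > plan.py <<'E'
import sys
from h import *
# usage: plan.py x y z yaw [x y z yaw ...]
s=arm.read_state();M=rot(s['eef_rot']);p=s['position'];yaw=np.arctan2(M[1,1],M[0,1])
print('t',round(s['time_s'],2),'pos',p.round(1),'yaw',round(yaw,4),'tilt',round(np.degrees(np.arccos(-M[2,0])),2),'grip',round(s['grip_width'],1),'F',s['force'].round(1),'q',s['q'].round(2))
a=list(map(float,sys.argv[1:]))
for i in range(0,len(a),4):
    d=np.array(a[i:i+3])-p
    c,sn=np.cos(yaw),np.sin(yaw)
    print(a[i:i+4],'-> shift',[round(v,1) for v in (-d[2],c*d[0]+sn*d[1],sn*d[0]-c*d[1])],'twist',round(yaw-a[i+3],3),'dist',round(np.linalg.norm(d)))
E
python3 plan.py 382 -361 320 0.115
```

```text
t 0.1 pos [ 186.7 -543.6  403.9] yaw -1.24 tilt 0.1 grip 85.5 F [ 0.4  0.7 -0.4] q [-1.45  0.18  1.61  0.    1.35 -0.21]
[382.0, -361.0, 320.0, 0.115] -> shift [np.float64(83.9), np.float64(-109.3), np.float64(-244.0)] twist -1.355 dist 280
```

drive_tool --motion '[[[8,-10,-24],-0.13],[[20,-25,-55],-0.3],[[34,-43,-95],-0.48],[[48,-62,-138],-0.66],[[60,-80,-178],-0.84],[[72,-95,-212],-1.02],[[80,-104,-232],-1.19],[[84,-109,-244],-1.355],[[84,-109,-244],-1.355],[[84,-109,-244],-1.355]]' --hand -1

```text
time_s: 1.35
position: [381.9, -361.8, 320.7]
eef_rot: [0.527, 0.471, 0.527, -0.471]
force: [0.2, -0.1, -0.1]
grip_width: 85.4
```

```bash
python3 - <<'E'
from h import *
im=arm.grab_frame('top');cv2.imwrite('pics/top1.png',im[:,:,::-1]);crop('top','c8.png',350,130,510,265,5,im)
im=arm.grab_frame('scene');cv2.imwrite('pics/scene1.png',im[:,:,::-1])
E
python3 plan.py 381.8 -361 198 0.115
```

```text
t 1.45 pos [ 381.8 -362.1  320.9] yaw 0.1122 tilt 0.03 grip 85.2 F [ 0.  -0.1 -0.3] q [-0.98  0.17  1.81 -0.    1.17 -1.1 ]
[381.8, -361.0, 198.0, 0.115] -> shift [np.float64(122.9), np.float64(0.2), np.float64(-1.0)] twist -0.003 dist 123
```

View pics/c8.png

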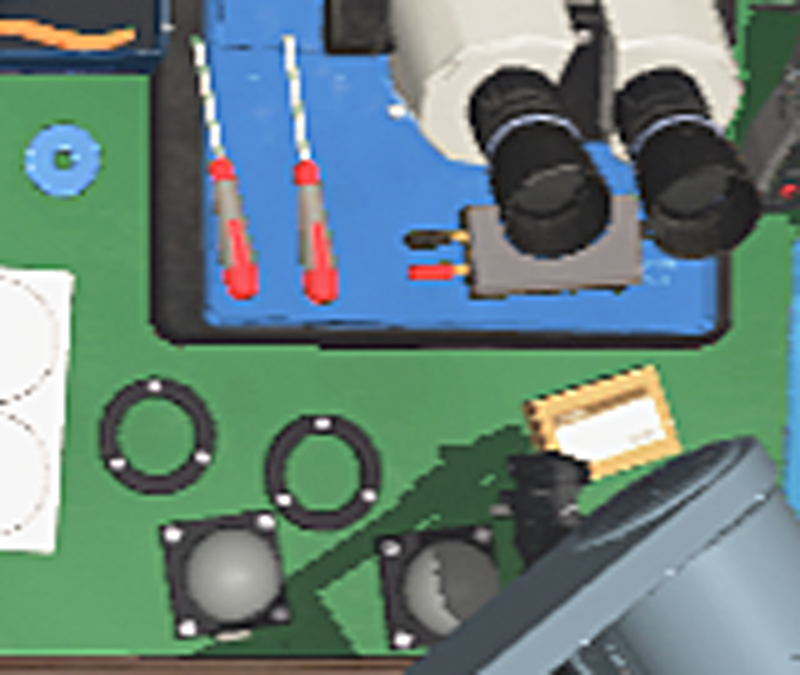

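View pics/scene1.png

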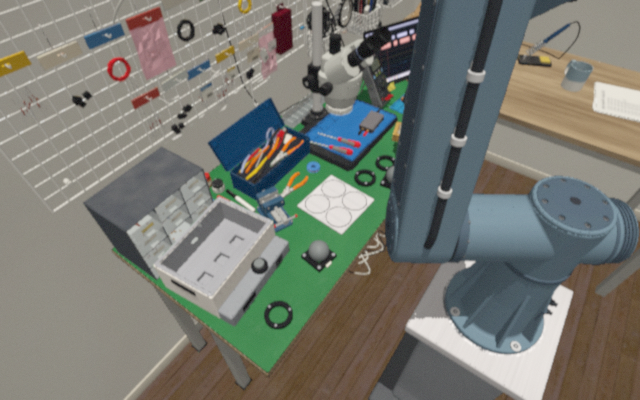

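drive_tool --motion '[[[15,0,-1],0],[[40,0,-1],0],[[65,0,-1],0],[[90,0,-1],0],[[108,0,-1],0],[[118,0,-1],0],[[123,0,-1],0],[[123,0,-1],0],[[123,0,-1],0]]'

```text
time_s: 2.58
position: [382.3, -360.8, 198.4]
eef_rot: [0.528, 0.47, 0.527, -0.471]
force: [-0.0, 0.1, -1.0]
grip_width: 85.6
```

```bash
python3 - <<'E'
from h import *
im=arm.grab_frame('top');crop('top','c9.png',400,200,500,275,8,im)
E
python3 plan.py
```

```text
t 2.62 pos [ 382.3 -360.8  198.4] yaw 0.115 tilt 0.09 grip 85.4 F [-0.4  0.3 -0. ] q [-0.98  0.36  1.86 -0.    0.92 -1.1 ]
```

View pics/c9.png

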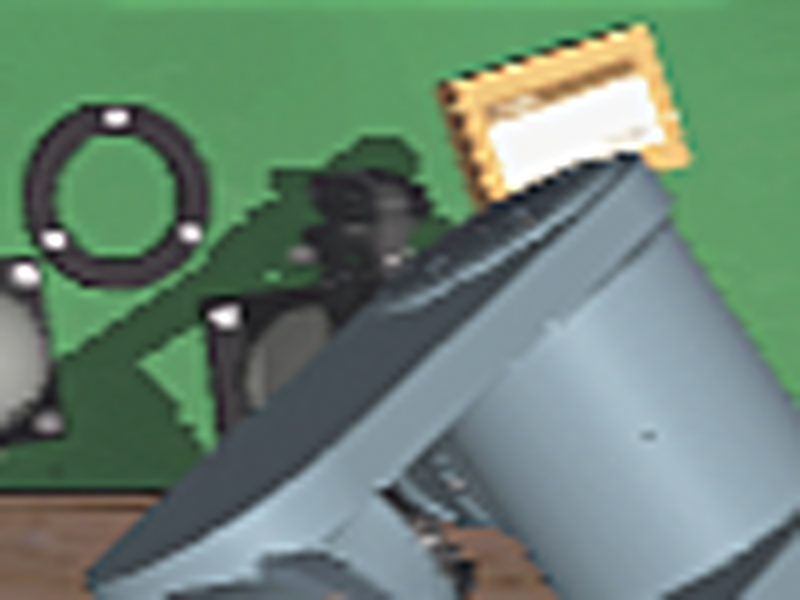

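drive_tool --motion '[[[0,0,0],0],[[0,0,0],0],[[0,0,0],0],[[0,0,0],0],[[0,0,0],0],[[0,0,0],0]]' --hand 1

```text
time_s: 3.38
position: [382.7, -360.7, 198.6]
eef_rot: [0.529, 0.471, 0.527, -0.47]
force: [2.9, 2.4, 5.4]
grip_width: 51.5
```

```bash
python3 plan.py 381.8 -361 330 0.115
```

```text
t 3.38 pos [ 382.7 -360.7  198.6] yaw 0.115 tilt 0.11 grip 51.5 F [2.9 2.4 5.4] q [-0.98  0.36  1.86  0.    0.92 -1.1 ]
[381.8, -361.0, 330.0, 0.115] -> shift [np.float64(-131.4), np.float64(-0.9), np.float64(0.2)] twist -0.0 dist 131
```

drive_tool --motion '[[[0,0,0],0],[[0,0,0],0],[[0,-0.8,0],0],[[3,-0.8,0],0],[[6,-0.8,0],0],[[8,-0.8,0],0],[[8,-0.8,0],0]]' --hand -0.8

```text
time_s: 4.25
position: [381.2, -360.5, 189.4]
eef_rot: [0.528, 0.47, 0.528, -0.47]
force: [-0.7, -0.2, -0.2]
grip_width: 76.6
```

drive_tool --motion '[[[0,0,0],0],[[0,0,0],0],[[0,0,0],0],[[0,0,0],0],[[0,0,0],0],[[0,0,0],0]]' --hand 1

```text
time_s: 5.0
position: [382.2, -360.8, 190.7]
eef_rot: [0.529, 0.471, 0.527, -0.47]
force: [4.6, 2.0, 4.8]
grip_width: 51.7
```

```bash
python3 plan.py 381.8 -361 335 0.115
```

```text
t 5.0 pos [ 382.2 -360.8  190.7] yaw 0.1148 tilt 0.17 grip 51.7 F [4.6 2.  4.8] q [-0.98  0.37  1.86  0.    0.9  -1.1 ]
[381.8, -361.0, 335.0, 0.115] -> shift [np.float64(-144.3), np.float64(-0.5), np.float64(0.2)] twist -0.0 dist 144
```

drive_tool --motion '[[[-3,0,0],0],[[-8,0,0],0],[[-15,0,0],0],[[-25,0,0],0],[[-38,0,0],0],[[-53,0,0],0],[[-70,0,0],0],[[-88,0,0],0],[[-105,0,0],0],[[-122,0,0],0],[[-135,0,0],0],[[-142,0,0],0],[[-145,0,0],0],[[-145,0,0],0]]'

```text
time_s: 6.75
position: [381.1, -360.5, 334.4]
eef_rot: [0.528, 0.471, 0.528, -0.47]
force: [0.3, 0.3, -1.3]
grip_width: 51.4
```

```bash
python3 - <<'E'
from h import *
im=arm.grab_frame('top');crop('top','c10.png',380,170,500,260,6,im)
E
python3 plan.py 430 -200 335 0.115 460 0 335 0.115 617.2 220 335 0.115
```

```text
t 6.8 pos [ 381.1 -360.4  334.2] yaw 0.115 tilt 0.06 grip 51.7 F [-0.7  0.1 -1.3] q [-0.98  0.15  1.8   0.    1.2  -1.1 ]
[430.0, -200.0, 335.0, 0.115] -> shift [np.float64(-0.8), np.float64(67.0), np.float64(-153.8)] twist -0.0 dist 168
[460.0, 0.0, 335.0, 0.115] -> shift [np.float64(-0.8), np.float64(119.7), np.float64(-349.0)] twist -0.0 dist 369
[617.2, 220.0, 335.0, 0.115] -> shift [np.float64(-0.8), np.float64(301.1), np.float64(-549.5)] twist -0.0 dist 627
```

View pics/c10.png

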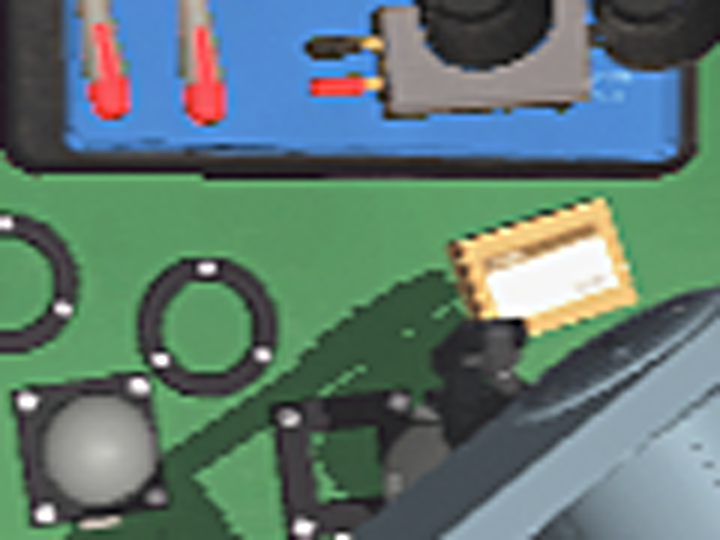

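drive_tool --motion '[[[0,2,-4],0],[[0,6,-12],0],[[0,13,-24],0],[[0,22,-41],0],[[0,34,-62],0],[[0,48,-88],0],[[0,64,-117],0],[[0,82,-149],0],[[0,100,-182],0],[[0,118,-215],0],[[0,136,-248],0],[[0,154,-281],0],[[0,172,-314],0],[[0,190,-347],0],[[0,208,-380],0],[[0,225,-411],0],[[0,241,-440],0],[[0,255,-466],0],[[0,268,-489],0],[[0,278,-508],0]]'

```text
time_s: 9.3
position: [598.8, 178.1, 334.6]
eef_rot: [0.528, 0.47, 0.528, -0.47]
force: [-0.2, -0.3, -1.0]
grip_width: 51.6
```

```bash
python3 plan.py 617.2 220 335 0.115
```

```text
t 9.3 pos [598.8 178.1 334.6] yaw 0.1163 tilt 0.02 grip 51.6 F [-0.2 -0.3 -1. ] q [ 0.1   0.36  1.54  0.    1.25 -0.02]
[617.2, 220.0, 335.0, 0.115] -> shift [np.float64(-0.4), np.float64(23.2), np.float64(-39.5)] twist 0.001 dist 46
```

drive_tool --motion '[[[0,7,-12],0],[[0,13,-22],0],[[0,18,-30],0],[[0,21,-36],0],[[0,23,-39.5],0],[[0,23,-39.5],0],[[0,23,-39.5],0]]'

```text
time_s: 10.18
position: [617.4, 217.6, 334.7]
eef_rot: [0.528, 0.47, 0.528, -0.471]
force: [-0.8, 0.1, -0.7]
grip_width: 51.6
```

```bash
python3 - <<'E'
from h import *
im=arm.grab_frame('top');crop('top','c11.png',155,115,275,215,6,im)
im=arm.grab_frame('scene');crop('scene','c12.png',145,170,315,300,4,im)
print(w2p('top',[617.2,220,180]), w2p('scene',[617.2,220,180]))
E
python3 plan.py 617.2 220 212 0.115
```

```text
[227.99032342 156.10793363] [226.71581995 202.53177699]
t 10.28 pos [617.4 217.6 334.7] yaw 0.1147 tilt 0.01 grip 51.5 F [ 0.5 -0.1 -1. ] q [ 0.16  0.42  1.45 -0.    1.27  0.04]
[617.2, 220.0, 212.0, 0.115] -> shift [np.float64(122.7), np.float64(0.1), np.float64(-2.4)] twist -0.0 dist 123
```

View pics/c11.png

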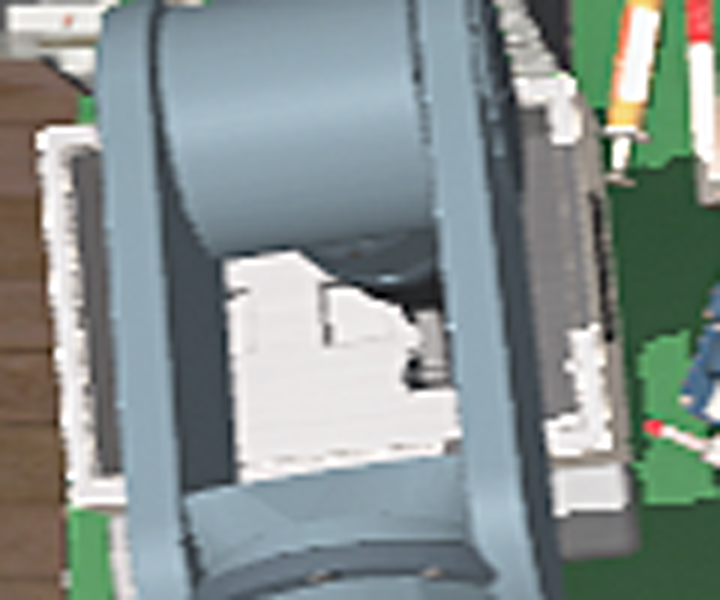

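View pics/c12.png

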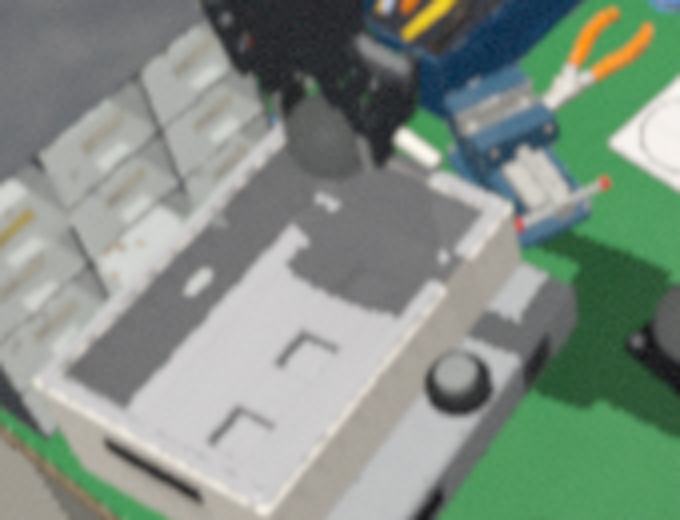

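drive_tool --motion '[[[8,0,-2.4],0],[[20,0,-2.4],0],[[36,0,-2.4],0],[[52,0,-2.4],0],[[68,0,-2.4],0],[[82,0,-2.4],0],[[95,0,-2.4],0],[[105,0,-2.4],0],[[113,0,-2.4],0],[[118,0,-2.4],0],[[121,0,-2.4],0],[[122,0,-2.4],0],[[123,0,-2.4],0],[[123,0,-2.4],0]]'

```text
time_s: 12.02
position: [617.2, 220.2, 211.9]
eef_rot: [0.528, 0.471, 0.528, -0.47]
force: [0.3, -0.2, -0.2]
grip_width: 51.4
```

```bash
python3 - <<'E'
from h import *
im=arm.grab_frame('scene');crop('scene','c13.png',145,170,315,300,4,im)
print(w2p('scene',[617.2,220,56]))
E
python3 plan.py 617.2 220 208 0.115
```

```text
[235.27472948 233.7289908 ]
t 12.07 pos [617.2 220.2 211.9] yaw 0.115 tilt 0.02 grip 51.2 F [-0.1 -0.6 -0.7] q [0.16 0.57 1.51 0.   1.06 0.05]
[617.2, 220.0, 208.0, 0.115] -> shift [np.float64(3.9), np.float64(-0.0), np.float64(0.2)] twist 0.0 dist 4
```

View pics/c13.png

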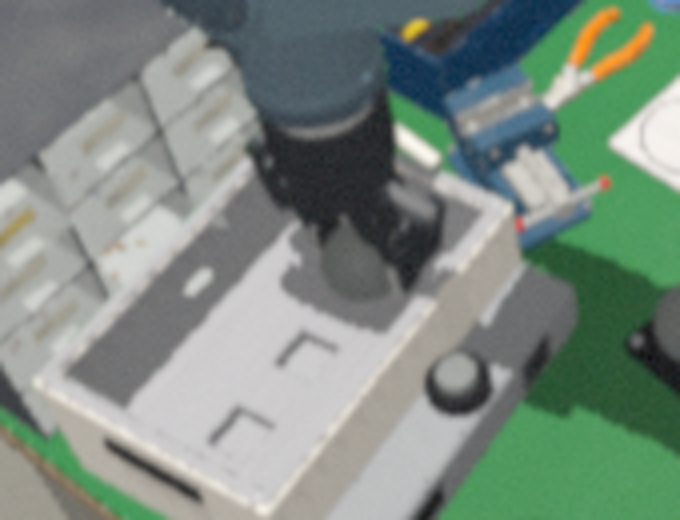

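drive_tool --motion '[[[0.5,0,0],0],[[1,0,0],0],[[1.5,0,0],0],[[2,0,0],0],[[2.5,0,0],0],[[3,0,0],0],[[3,0,0],0]]'

```text
time_s: 12.95
position: [617.4, 220.3, 209.1]
eef_rot: [0.528, 0.471, 0.528, -0.47]
force: [0.6, -0.0, 1.5]
grip_width: 51.8
```

drive_tool --motion '[[[0.5,0,0],0],[[1,0,0],0],[[1,0,0],0]]'

```text
time_s: 13.32
position: [617.6, 220.3, 208.6]
eef_rot: [0.528, 0.471, 0.528, -0.47]
force: [0.5, 0.4, 5.4]
grip_width: 51.5
```

Contact confirmed (5 N); release.

drive_tool --motion '[[[1,0,0],0],[[1,0,0],0],[[1,0,0],0],[[1,0,0],0],[[1,0,0],0]]' --hand -0.7

```text
time_s: 13.95
position: [617.1, 220.2, 206.7]
eef_rot: [0.528, 0.47, 0.528, -0.47]
force: [0.3, 1.2, 1.0]
grip_width: 72.9
```

```bash
python3 plan.py 617.2 220 335 0.115
```

```text
t 13.95 pos [617.1 220.2 206.7] yaw 0.115 tilt 0.0 grip 72.9 F [0.3 1.2 1. ] q [ 0.16  0.58  1.51 -0.    1.05  0.05]
[617.2, 220.0, 335.0, 0.115] -> shift [np.float64(-128.3), np.float64(0.0), np.float64(0.2)] twist -0.0 dist 128
```

Lift out.

drive_tool --motion '[[[-5,0,0],0],[[-20,0,0],0],[[-45,0,0],0],[[-75,0,0],0],[[-105,0,0],0],[[-125,0,0],0],[[-130,0,0],0]]'

```text
time_s: 14.82
position: [617.6, 220.3, 339.0]
eef_rot: [0.529, 0.471, 0.527, -0.469]
force: [-0.0, -0.4, 0.2]
grip_width: 72.2
```

```bash
python3 - <<'E'
from h import *
im=arm.grab_frame('scene');crop('scene','c14.png',145,150,345,300,4,im);cv2.imwrite('pics/scene2.png',im[:,:,::-1])
print(w2p('scene',[617.2,220,52]))
E
python3 plan.py 388.9 -236 280 0.115
```

```text
[235.52391876 234.63728537]
t 14.88 pos [617.4 220.3 338.3] yaw 0.1151 tilt 0.12 grip 72.8 F [ 0.2  0.9 -0.4] q [0.16 0.42 1.45 0.   1.28 0.05]
[388.9, -236.0, 280.0, 0.115] -> shift [np.float64(58.3), np.float64(-279.3), np.float64(427.0)] twist 0.0 dist 514
```

View pics/c14.png

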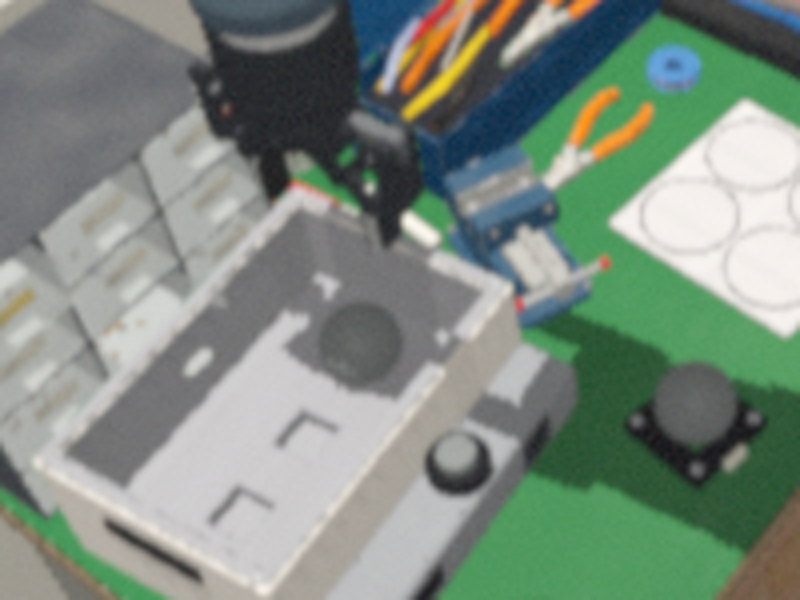

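drive_tool --motion '[[[0,-12,18],0],[[2,-35,54],0],[[5,-65,100],0],[[10,-98,150],0],[[18,-131,200],0],[[26,-164,250],0],[[34,-196,300],0],[[42,-226,345],0],[[50,-250,382],0],[[55,-267,408],0],[[58,-276,422],0],[[58,-279,427],0],[[58,-279,427],0],[[58,-279,427],0]]' --hand -1

```text
time_s: 16.62
position: [389.4, -235.2, 278.8]
eef_rot: [0.528, 0.47, 0.528, -0.47]
force: [-0.6, 0.7, -1.0]
grip_width: 85.6
```

```bash
python3 plan.py 388.9 -236 190.5 0.115
```

```text
t 16.62 pos [ 389.4 -235.2  278.8] yaw 0.1163 tilt 0.01 grip 85.6 F [-0.6  0.7 -1. ] q [-0.81  0.07  2.01  0.    1.06 -0.92]
[388.9, -236.0, 190.5, 0.115] -> shift [np.float64(88.3), np.float64(-0.6), np.float64(0.7)] twist 0.001 dist 88
```

drive_tool --motion '[[[10,-0.5,0.7],0],[[28,-0.5,0.7],0],[[48,-0.5,0.7],0],[[66,-0.5,0.7],0],[[79,-0.5,0.7],0],[[86,-0.5,0.7],0],[[88,-0.5,0.7],0],[[88,-0.5,0.7],0]]'

```text
time_s: 17.62
position: [388.7, -236.9, 191.0]
eef_rot: [0.528, 0.47, 0.528, -0.47]
force: [-0.5, -0.3, 0.3]
grip_width: 85.3
```

drive_tool --motion '[[[0,0,0],0],[[0,0,0],0],[[0,0,0],0],[[0,0,0],0],[[0,0,0],0],[[0,0,0],0]]' --hand 1

```text
time_s: 18.38
position: [389.6, -237.1, 191.8]
eef_rot: [0.529, 0.471, 0.527, -0.47]
force: [3.4, 2.6, 5.2]
grip_width: 51.7
```

```bash
python3 plan.py 609.8 283.6 336 0.115
```

```text
t 18.38 pos [ 389.6 -237.1  191.8] yaw 0.1146 tilt 0.19 grip 51.7 F [3.4 2.6 5.2] q [-0.81  0.25  2.04  0.    0.86 -0.92]
[609.8, 283.6, 336.0, 0.115] -> shift [np.float64(-144.2), np.float64(278.3), np.float64(-492.1)] twist -0.0 dist 583
```

drive_tool --motion '[[[-3,0,0],0],[[-9,0,0],0],[[-18,0,0],0],[[-32,1,-2],0],[[-48,4,-7],0],[[-66,9,-16],0],[[-84,17,-30],0],[[-101,28,-49],0],[[-116,42,-74],0],[[-128,58,-102],0],[[-137,75,-132],0],[[-142,93,-164],0],[[-144,111,-196],0],[[-144,129,-228],0],[[-144,147,-260],0],[[-144,165,-292],0],[[-144,183,-324],0],[[-144,200,-354],0],[[-144,216,-382],0],[[-144,231,-408],0]]'

```text
time_s: 20.88
position: [571.2, 196.7, 335.8]
eef_rot: [0.528, 0.47, 0.528, -0.47]
force: [1.2, 0.2, -1.7]
grip_width: 51.3
```

```bash
python3 plan.py 609.8 283.6 336 0.115
```

```text
t 20.88 pos [571.2 196.7 335.8] yaw 0.1156 tilt 0.03 grip 51.3 F [ 1.2  0.2 -1.7] q [0.14 0.31 1.59 0.   1.24 0.02]
[609.8, 283.6, 336.0, 0.115] -> shift [np.float64(-0.2), np.float64(48.4), np.float64(-81.9)] twist 0.001 dist 95
```

drive_tool --motion '[[[0,13,-22],0],[[0,24,-41],0],[[0,33,-56],0],[[0,40,-68],0],[[0,45,-76],0],[[0,48,-81],0],[[0,48.4,-82],0],[[3,48.4,-82],0],[[10,48.4,-82],0],[[22,48.4,-82],0],[[38,48.4,-82],0],[[54,48.4,-82],0],[[70,48.4,-82],0],[[85,48.4,-82],0],[[98,48.4,-82],0],[[108,48.4,-82],0],[[115,48.4,-82],0],[[119,48.4,-82],0],[[120,48.4,-82],0],[[120,48.4,-82],0]]'

```text
time_s: 23.38
position: [610.1, 282.1, 215.1]
eef_rot: [0.528, 0.471, 0.528, -0.47]
force: [0.3, 0.4, -1.3]
grip_width: 51.6
```

```bash
python3 - <<'E'
from h import *
im=arm.grab_frame('scene');crop('scene','c15.png',145,150,345,300,4,im)
print(w2p('scene',[609.8,283.6,60]))
E
python3 plan.py 609.8 283.6 208.5 0.115
```

```text
[219.55331018 251.01708138]
t 23.43 pos [610.1 282.1 215.2] yaw 0.115 tilt 0.04 grip 51.4 F [ 0.3  0.1 -1.6] q [0.26 0.6  1.46 0.   1.09 0.14]
[609.8, 283.6, 208.5, 0.115] -> shift [np.float64(6.7), np.float64(-0.1), np.float64(-1.5)] twist -0.0 dist 7
```

View pics/c15.png

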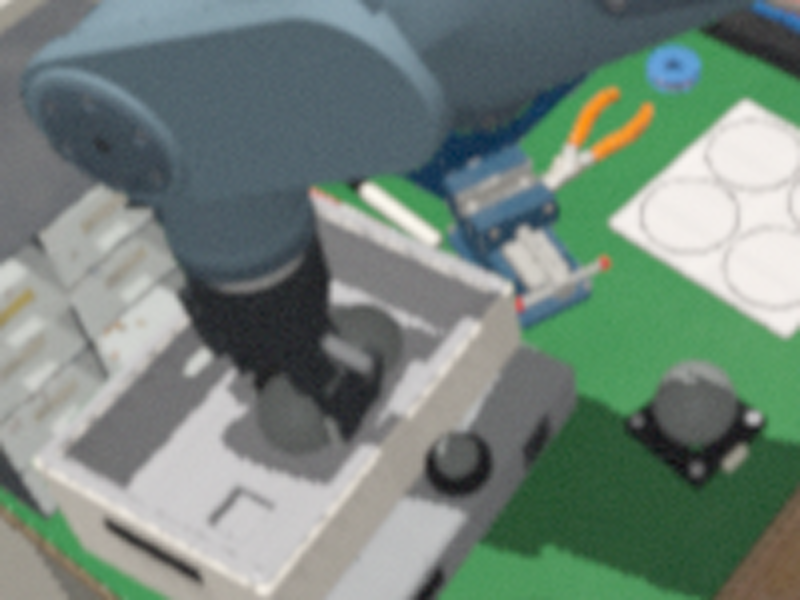

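drive_tool --motion '[[[1,0,-0.7],0],[[2,0,-1.5],0],[[3,0,-1.5],0],[[4,0,-1.5],0],[[4.5,0,-1.5],0],[[5,0,-1.5],0],[[5.5,0,-1.5],0],[[6,0,-1.5],0],[[6,0,-1.5],0]]'

```text
time_s: 24.55
position: [610.4, 283.6, 209.9]
eef_rot: [0.528, 0.471, 0.527, -0.47]
force: [0.2, -0.4, 5.1]
grip_width: 51.2
```

drive_tool --motion '[[[0,0,0],0],[[0,0,0],0],[[0,0,0],0],[[0,0,0],0],[[-4,0,0],0],[[-20,0,0],0],[[-48,0,0],0],[[-80,0,0],0],[[-110,0,0],0],[[-124,0,0],0],[[-127,0,0],0]]' --hand -0.7

```text
time_s: 25.92
position: [609.9, 283.7, 337.2]
eef_rot: [0.528, 0.471, 0.527, -0.47]
force: [0.6, 0.6, -1.0]
grip_width: 72.7
```

```bash
python3 - <<'E'
from h import *
im=arm.grab_frame('scene');crop('scene','c16.png',145,150,345,300,4,im)
print(w2p('scene',[609.8,283.6,52]))
E
python3 plan.py 420.2 123.7 280 0.115
```

```text
[220.17023959 252.79405103]
t 25.98 pos [609.7 283.6 336.3] yaw 0.115 tilt 0.05 grip 72.8 F [1.4 0.5 0.1] q [0.26 0.45 1.4  0.   1.29 0.14]
[420.2, 123.7, 280.0, 0.115] -> shift [np.float64(56.3), np.float64(-206.6), np.float64(137.1)] twist 0.0 dist 254
```

View pics/c16.png

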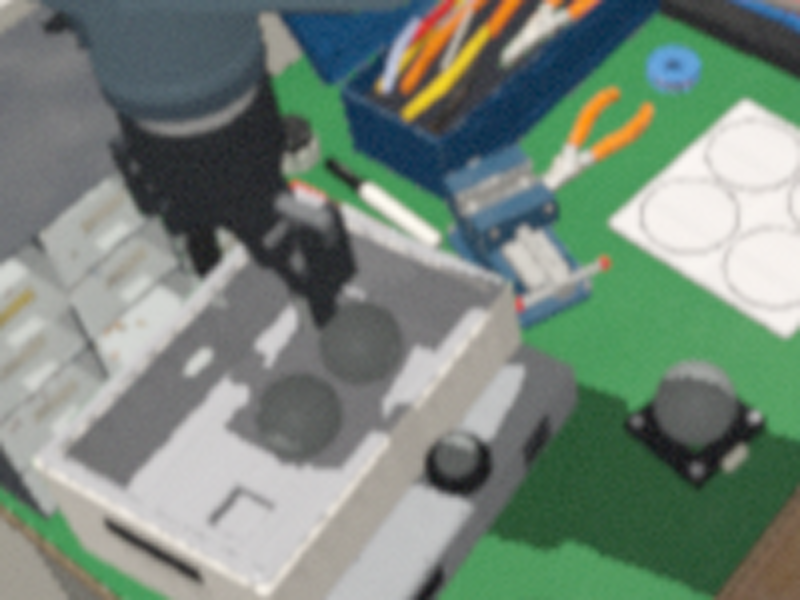

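drive_tool --motion '[[[0,-9,6],0],[[0,-27,18],0],[[0,-54,36],0],[[2,-85,56],0],[[8,-116,77],0],[[18,-146,97],0],[[30,-172,114],0],[[42,-191,127],0],[[52,-202,134],0],[[56,-206.5,137],0],[[56,-206.5,137],0],[[56,-206.5,137],0]]' --hand -0.9

```text
time_s: 27.48
position: [421.0, 124.0, 280.1]
eef_rot: [0.528, 0.471, 0.528, -0.47]
force: [0.7, -0.2, 1.0]
grip_width: 81.1
```

```bash
python3 - <<'E'
from h import *
im=arm.grab_frame('scene');crop('scene','c17.png',245,190,405,300,4,im)
print(w2p('scene',[420.2,123.7,35]))
E
python3 plan.py 420.2 123.9 190.5 0.115
```

```text
[318.53849055 249.63577635]
t 27.52 pos [421.  124.  280.1] yaw 0.1154 tilt 0.06 grip 81.2 F [-0.6  0.3 -0.3] q [ 0.01  0.03  2.05  0.    1.06 -0.1 ]
[420.2, 123.9, 190.5, 0.115] -> shift [np.float64(89.6), np.float64(-0.8), np.float64(0.1)] twist 0.0 dist 90
```

View pics/c17.png

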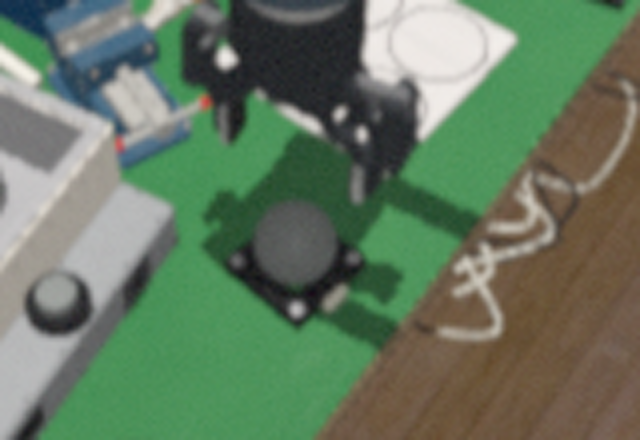

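drive_tool --motion '[[[10,-0.8,0],0],[[28,-0.8,0],0],[[48,-0.8,0],0],[[66,-0.8,0],0],[[79,-0.8,0],0],[[86,-0.8,0],0],[[89,-0.8,0],0],[[89,-0.8,0],0]]'

```text
time_s: 28.52
position: [419.7, 123.7, 190.9]
eef_rot: [0.528, 0.471, 0.528, -0.47]
force: [0.1, 0.0, -0.1]
grip_width: 80.9
```

drive_tool --motion '[[[0,0,0],0],[[0,0,0],0],[[0,0,0],0],[[0,0,0],0],[[0,0,0],0],[[0,0,0],0]]' --hand 1

```text
time_s: 29.28
position: [420.8, 123.7, 191.8]
eef_rot: [0.529, 0.471, 0.527, -0.469]
force: [2.3, 1.5, 5.7]
grip_width: 51.8
```

```bash
python3 plan.py 602.5 347.1 336 0.115
```

```text
t 29.27 pos [420.8 123.7 191.8] yaw 0.1148 tilt 0.23 grip 51.8 F [2.3 1.5 5.7] q [ 0.01  0.21  2.08  0.    0.84 -0.1 ]
[602.5, 347.1, 336.0, 0.115] -> shift [np.float64(-144.2), np.float64(206.1), np.float64(-201.1)] twist -0.0 dist 322
```

drive_tool --motion '[[[-3,0,0],0],[[-9,0,0],0],[[-18,0,0],0],[[-32,0,0],0],[[-48,0,0],0],[[-66,0,0],0],[[-84,0,0],0],[[-101,0,0],0],[[-116,3,-3],0],[[-128,9,-9],0],[[-137,18,-18],0],[[-142,31,-30],0],[[-145,47,-46],0],[[-145,66,-64],0],[[-145,87,-85],0],[[-145,108,-105],0],[[-145,129,-126],0],[[-145,149,-145],0],[[-145,166,-162],0],[[-145,180,-176],0]]'

```text
time_s: 31.78
position: [578.6, 320.9, 334.8]
eef_rot: [0.528, 0.47, 0.528, -0.471]
force: [-0.8, 0.2, -2.0]
grip_width: 51.6
```

```bash
python3 plan.py 602.5 347.1 336 0.115
```

```text
t 31.77 pos [578.6 320.9 334.8] yaw 0.1156 tilt 0.08 grip 51.6 F [-0.8  0.2 -2. ] q [0.33 0.43 1.43 0.   1.28 0.21]
[602.5, 347.1, 336.0, 0.115] -> shift [np.float64(-1.2), np.float64(26.7), np.float64(-23.3)] twist 0.001 dist 35
```

drive_tool --motion '[[[0,11,-10],0],[[0,19,-17],0],[[0,24,-21],0],[[0,26,-23],0],[[0,26.7,-23.5],0],[[0,26.7,-23.5],0],[[3,26.7,-23.5],0],[[10,26.7,-23.5],0],[[22,26.7,-23.5],0],[[38,26.7,-23.5],0],[[54,26.7,-23.5],0],[[70,26.7,-23.5],0],[[85,26.7,-23.5],0],[[98,26.7,-23.5],0],[[108,26.7,-23.5],0],[[115,26.7,-23.5],0],[[118,26.7,-23.5],0],[[119,26.7,-23.5],0],[[119,26.7,-23.5],0]]'

```text
time_s: 34.15
position: [602.1, 345.7, 217.2]
eef_rot: [0.528, 0.471, 0.528, -0.47]
force: [0.9, -0.5, -1.2]
grip_width: 51.6
```

```bash
python3 - <<'E'
from h import *
im=arm.grab_frame('scene');crop('scene','c18.png',145,150,345,300,4,im)
E
python3 plan.py 602.5 347.1 209 0.115
```

```text
t 34.2 pos [602.1 345.7 217.2] yaw 0.115 tilt 0.05 grip 51.0 F [-0.2  0.8 -1.6] q [0.35 0.64 1.39 0.   1.11 0.24]
[602.5, 347.1, 209.0, 0.115] -> shift [np.float64(8.2), np.float64(0.5), np.float64(-1.4)] twist 0.0 dist 8
```

View pics/c18.png

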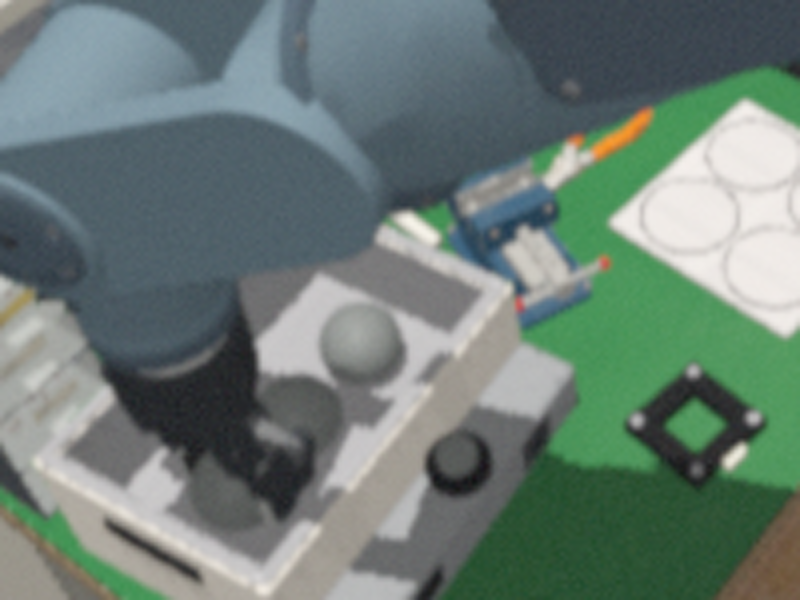

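drive_tool --motion '[[[1.5,0.5,-1],0],[[3,0.5,-1.4],0],[[4.5,0.5,-1.4],0],[[5.5,0.5,-1.4],0],[[6,0.5,-1.4],0],[[6.5,0.5,-1.4],0],[[7,0.5,-1.4],0],[[7.5,0.5,-1.4],0],[[7.5,0.5,-1.4],0]]'

```text
time_s: 35.33
position: [602.7, 347.3, 210.4]
eef_rot: [0.528, 0.471, 0.528, -0.47]
force: [-0.4, 0.3, 5.1]
grip_width: 51.3
```

drive_tool --motion '[[[0,0,0],0],[[0,0,0],0],[[0,0,0],0],[[0,0,0],0],[[-4,0,0],0],[[-20,0,0],0],[[-48,0,0],0],[[-80,0,0],0],[[-110,0,0],0],[[-124,0,0],0],[[-127,0,0],0]]' --hand -0.7

```text
time_s: 36.7
position: [602.5, 347.1, 337.7]
eef_rot: [0.528, 0.471, 0.528, -0.47]
force: [-0.1, -0.0, -1.4]
grip_width: 72.3
```

```bash
python3 - <<'E'
from h import *
im=arm.grab_frame('scene');crop('scene','c19.png',145,150,345,300,4,im)
for p in [[602.5,347.1,52],[609.8,283.6,52],[617.2,220,52]]:
    u=w2p('scene',p); print(((u-[145,150])*4).round())
E
python3 plan.py 507 254 290 0.115
```

```text
[234. 489.]
[301. 411.]
[362. 339.]
t 36.75 pos [602.3 347.1 336.8] yaw 0.1151 tilt 0.04 grip 72.3 F [-0.6  0.4  0.2] q [0.35 0.5  1.33 0.   1.31 0.24]
[507.0, 254.0, 290.0, 0.115] -> shift [np.float64(46.8), np.float64(-105.3), np.float64(81.5)] twist 0.0 dist 141
```

View pics/c19.png

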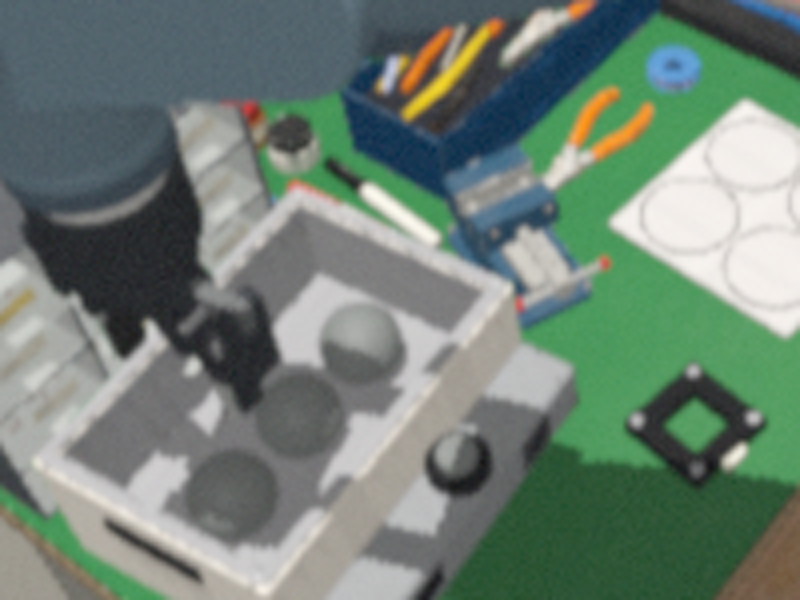

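drive_tool --motion '[[[0,-8,6],0.05],[[0,-22,17],0.2],[[0,-42,32],0.38],[[0,-62,47],0.56],[[5,-80,62],0.74],[[15,-93,72],0.92],[[28,-101,79],1.1],[[38,-105,81.5],1.28],[[45,-105,81.5],1.46],[[46,-105,81.5],1.571],[[46,-105,81.5],1.571],[[46,-105,81.5],1.571]]' --hand 1

```text
time_s: 38.25
position: [507.1, 254.0, 289.5]
eef_rot: [-0.041, -0.705, -0.041, 0.706]
force: [-0.1, 0.3, 0.2]
grip_width: -0.2
```

```bash
python3 - <<'E'
from h import *
im=arm.grab_frame('scene');crop('scene','c20.png',195,190,325,290,5,im)
for z in (45,50,55,60): 
    u=w2p('scene',p2w('top',(221.9,201.8),z)); print(z,((u-[145,190])*4).round(1))
for p in [(507.5,253,50)]:
    u=w2p('scene',p); print(((u-[195,190])*5).round())
E
python3 plan.py 507.5 253.5 250 -1.456
```

```text
45 [454.  307.7]
50 [454.3 302.6]
55 [454.6 297.6]
60 [454.9 292.5]
[321. 375.]
t 38.3 pos [507.2 254.  289.8] yaw -1.4542 tilt 0.04 grip 0.2 F [ 0.6 -0.7  0.4] q [ 0.26  0.29  1.72 -0.    1.13  1.71]
[507.5, 253.5, 250.0, -1.456] -> shift [np.float64(39.8), np.float64(0.5), np.float64(-0.2)] twist 0.002 dist 40
```

View pics/c20.png

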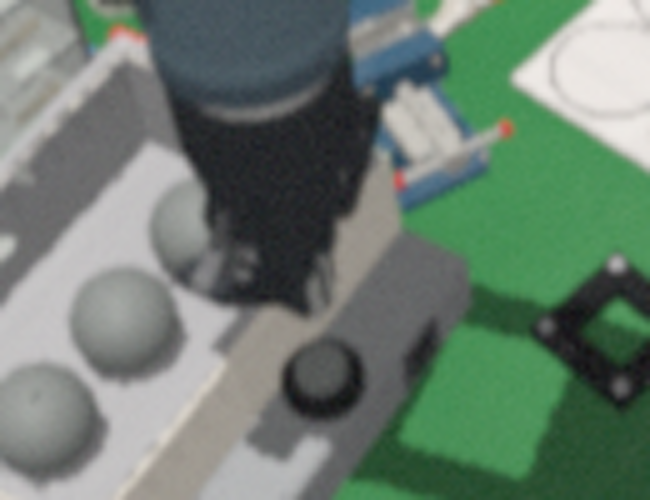

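drive_tool --motion '[[[10,1.5,-0.5],0],[[25,1.5,-0.5],0],[[38,1.5,-0.5],0],[[46,1.5,-0.5],0],[[50,1.5,-0.5],0],[[52,1.5,-0.5],0],[[52,1.5,-0.5],0]]'

```text
time_s: 39.17
position: [508.1, 252.7, 238.5]
eef_rot: [0.041, 0.706, 0.041, -0.706]
force: [-1.4, 0.2, 1.1]
grip_width: -0.0
```

```bash
python3 - <<'E'
from h import *
im=arm.grab_frame('scene');crop('scene','c21.png',195,190,325,290,6,im)
E
python3 plan.py
```

```text
t 39.23 pos [508.1 252.7 238.6] yaw -1.4559 tilt 0.03 grip 0.1 F [-1.7 -0.9  2.3] q [0.25 0.37 1.74 0.   1.03 1.71]
```

View pics/c21.png

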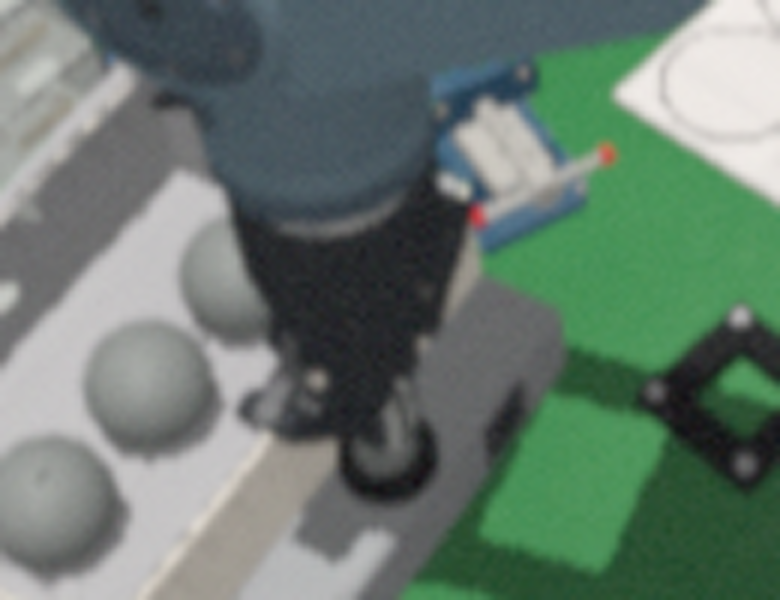

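drive_tool --motion '[[[1,0,0],0],[[2,0,0],0],[[2,0,0],0]]'

```text
time_s: 39.6
position: [508.2, 252.7, 236.5]
eef_rot: [0.04, 0.706, 0.041, -0.706]
force: [-0.7, 0.2, 3.5]
grip_width: -0.1
```

drive_tool --motion '[[[1,0,0],0],[[2,0,0],0],[[3,0,0],0],[[3,0,0],0]]'

```text
time_s: 40.1
position: [508.3, 252.7, 234.3]
eef_rot: [0.041, 0.706, 0.041, -0.706]
force: [-4.2, -1.3, 10.9]
grip_width: -0.1
```

drive_tool --motion '[[[0.7,0,0],0],[[1.5,0,0],0],[[1.5,0,0],0]]'

```text
time_s: 40.48
position: [508.4, 252.8, 234.1]
eef_rot: [0.041, 0.706, 0.041, -0.706]
force: [-8.2, -2.6, 23.1]
grip_width: 0.3
```

```bash
python3 - <<'E'
from h import *
im=arm.grab_frame('scene');crop('scene','c22.png',195,190,325,290,6,im)
E
python3 plan.py
```

```text
t 40.52 pos [508.4 252.8 234.1] yaw -1.4556 tilt 0.04 grip -0.2 F [-8.6 -2.1 22.6] q [ 0.25  0.38  1.74 -0.    1.02  1.71]
```

View pics/c22.png

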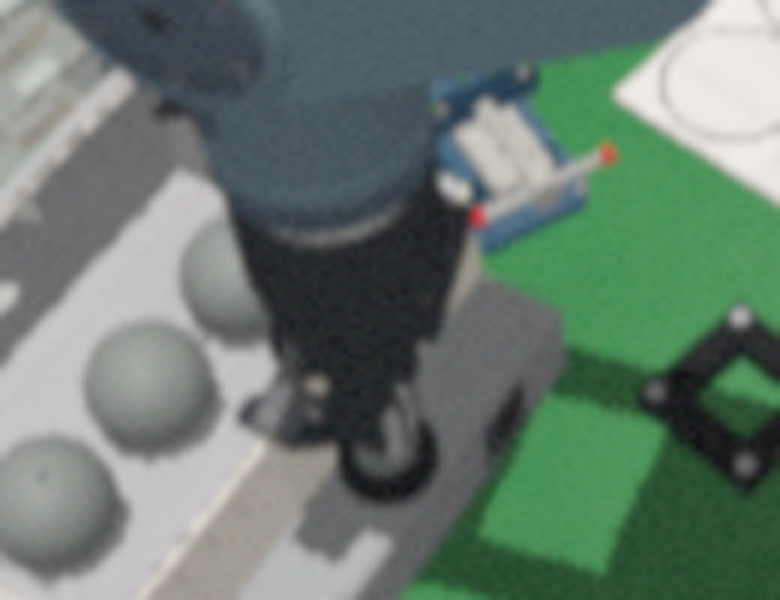

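```bash
python3 - <<'E'
from h import *
im=cv2.imread('pics/c22.png')
for p,c in [((508,253,61),(0,0,255)),((508,253,110),(0,255,0)),((508,253,133),(255,0,0)),((508,253,234),(255,0,255)),((508-5,253+42,133),(0,255,255)),((508+5,253-42,133),(0,255,255)),((508+40,253+5,133),(255,255,0)),((508-40,253-5,133),(255,255,0)),((508,253,51),(0,128,255)),((508,253,57),(0,128,255)),((526.6,254,105),(255,255,255)),((538.6,256,105),(255,255,255))]:
    u=((w2p('scene',p)-[195,190])*6+2.5); print(p,u.round()); cv2.circle(im,tuple(int(v) for v in u),4,c,-1)
cv2.imwrite('pics/c23.png',im)
E
```

```text
(508, 253, 61) [383. 437.]
(508, 253, 110) [369. 370.]
(508, 253, 133) [362. 337.]
(508, 253, 234) [326. 172.]
(503, 295, 133) [296. 420.]
(513, 211, 133) [423. 258.]
(548, 258, 133) [275. 296.]
(468, 248, 133) [450. 379.]
(508, 253, 51) [386. 450.]
(508, 253, 57) [385. 443.]
(526.6, 254, 105) [333. 356.]
(538.6, 256, 105) [307. 345.]
```

View pics/c23.png

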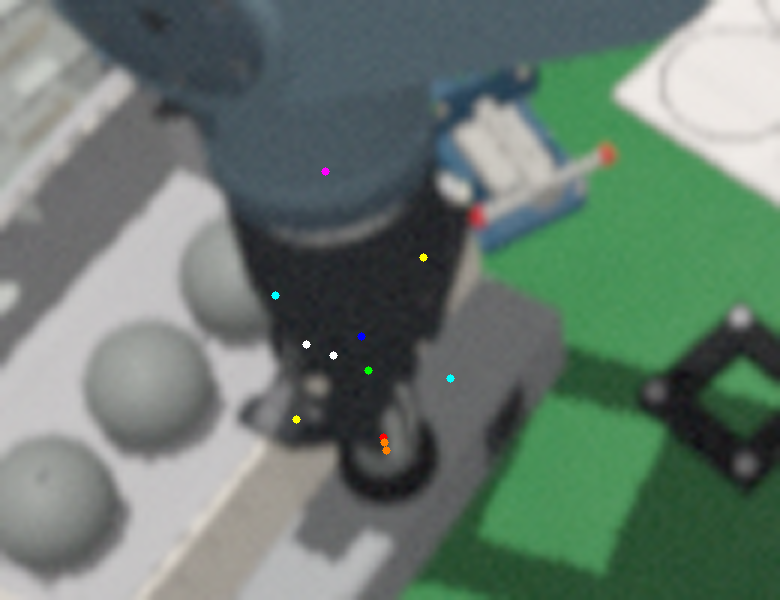

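drive_tool --motion '[[[-4,0,0],0],[[-14,0,0],0],[[-30,0,0],0],[[-42,0,0],0],[[-46,0,0],0]]'

```text
time_s: 41.15
position: [508.4, 252.7, 279.0]
eef_rot: [0.04, 0.707, 0.041, -0.705]
force: [-0.6, -0.3, -0.2]
grip_width: -0.1
```

```bash
python3 plan.py 377 306 250 0.115
```

```text
t 41.15 pos [508.4 252.7 279. ] yaw -1.456 tilt 0.11 grip -0.1 F [-0.6 -0.3 -0.2] q [ 0.25  0.31  1.73 -0.    1.11  1.71]
[377.0, 306.0, 250.0, 0.115] -> shift [np.float64(29.0), np.float64(-68.0), np.float64(124.4)] twist -1.571 dist 145
```

drive_tool --motion '[[[0,-8,14],-0.1],[[2,-20,36],-0.28],[[6,-34,62],-0.46],[[12,-48,88],-0.64],[[18,-58,107],-0.82],[[24,-65,119],-1.0],[[28,-68,124],-1.18],[[29,-68,124.5],-1.36],[[29,-68,124.5],-1.53],[[29,-68,124.5],-1.571],[[29,-68,124.5],-1.571],[[29,-68,124.5],-1.571]]' --hand 0.05

```text
time_s: 42.65
position: [376.5, 305.9, 248.7]
eef_rot: [0.528, 0.471, 0.528, -0.471]
force: [-0.2, 0.2, -0.1]
grip_width: 40.4
```

```bash
python3 - <<'E'
from h import *
im=arm.grab_frame('scene');cv2.imwrite('pics/scene3.png',im[:,:,::-1]);crop('scene','c24.png',175,200,345,330,4,im)
im=arm.grab_frame('top');cv2.imwrite('pics/top3.png',im[:,:,::-1])
E
python3 plan.py 377 306 177 0.115
```

```text
t 42.75 pos [376.5 305.9 248.7] yaw 0.1144 tilt 0.0 grip 40.5 F [ 0.   0.6 -0. ] q [0.44 0.19 1.95 0.   1.   0.32]
[377.0, 306.0, 177.0, 0.115] -> shift [np.float64(71.7), np.float64(0.5), np.float64(-0.1)] twist -0.001 dist 72
```

View pics/c24.png

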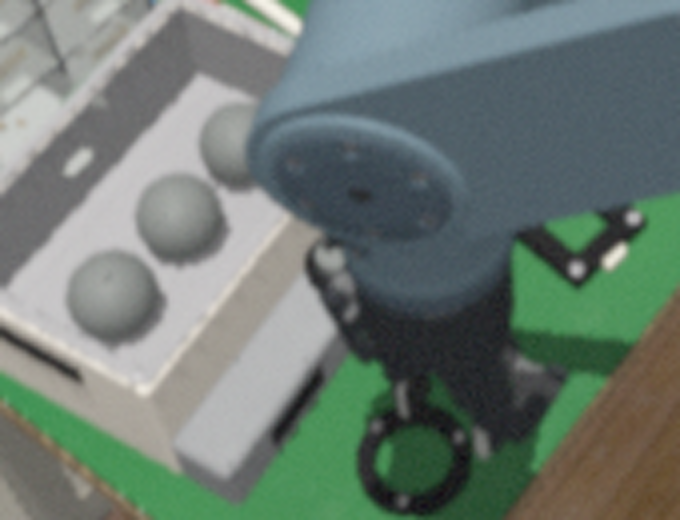

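View pics/top3.png

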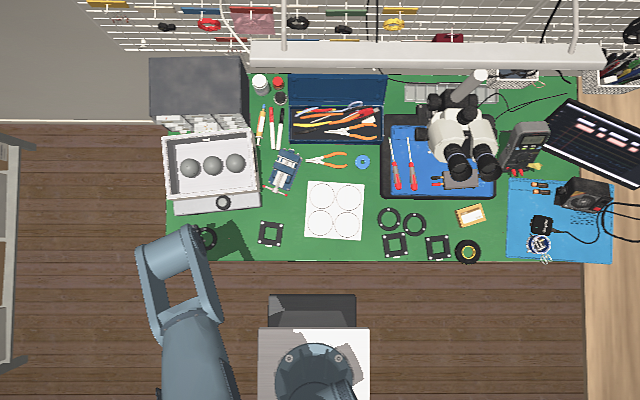

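drive_tool --motion '[[[10,0.5,0],0],[[28,0.5,0],0],[[46,0.5,0],0],[[59,0.5,0],0],[[67,0.5,0],0],[[71,0.5,0],0],[[71.5,0.5,0],0],[[71.5,0.5,0],0]]'

```text
time_s: 43.75
position: [377.3, 306.1, 177.6]
eef_rot: [0.528, 0.471, 0.528, -0.47]
force: [-0.1, 0.2, -0.0]
grip_width: 40.5
```

drive_tool --motion '[[[0,0,0],0],[[0,0,0],0],[[0,0,0],0],[[0,0,0],0],[[0,0,0],0],[[0,0,0],0]]' --hand 1

```text
time_s: 44.5
position: [377.2, 306.1, 177.4]
eef_rot: [0.528, 0.471, 0.528, -0.47]
force: [0.1, 0.6, 3.1]
grip_width: 10.5
```

```bash
python3 - <<'E'
from h import *
im=arm.grab_frame('scene');crop('scene','c25.png',195,230,345,340,5,im)
E
python3 plan.py
```

```text
t 44.55 pos [377.2 306.  177.4] yaw 0.115 tilt 0.03 grip 10.5 F [0.8 0.3 2.9] q [0.44 0.33 1.96 0.   0.85 0.32]
```

View pics/c25.png

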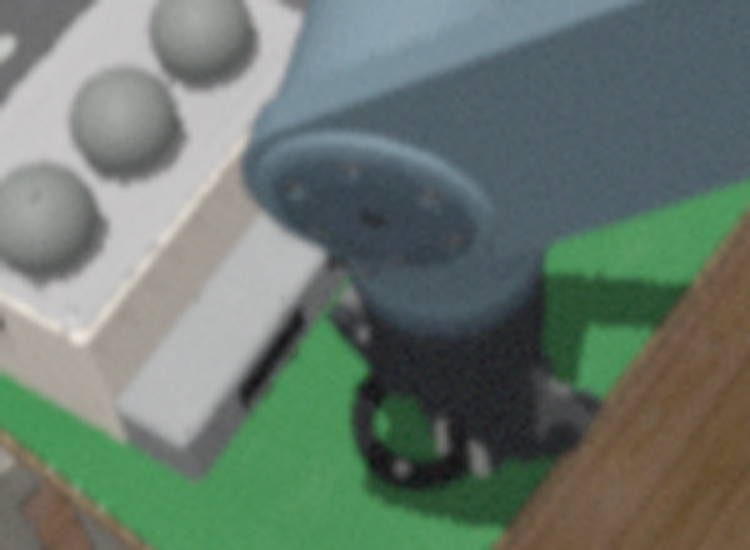

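```bash
python3 plan.py 502.7 -28.2 265 0.115
```

```text
t 44.55 pos [377.2 306.  177.4] yaw 0.115 tilt 0.03 grip 10.5 F [0.8 0.3 2.9] q [0.44 0.33 1.96 0.   0.85 0.32]
[502.7, -28.2, 265.0, 0.115] -> shift [np.float64(-87.6), np.float64(86.3), np.float64(346.4)] twist 0.0 dist 368
```

drive_tool --motion '[[[-4,0,0],0],[[-14,0,0],0],[[-30,0,0],0],[[-50,1,4],0],[[-68,4,14],0],[[-80,9,34],0],[[-87,16,62],0],[[-88,25,97],0],[[-88,34,135],0],[[-88,43,173],0],[[-88,52,211],0],[[-88,61,247],0],[[-88,69,280],0],[[-88,76,308],0],[[-88,81,328],0],[[-88,84,340],0],[[-88,86,346],0],[[-88,86,346.5],0],[[-88,86,346.5],0]]'

```text
time_s: 46.92
position: [502.0, -27.8, 265.1]
eef_rot: [0.528, 0.47, 0.528, -0.47]
force: [-0.0, 0.5, -0.1]
grip_width: 10.6
```

```bash
python3 - <<'E'
from h import *
im=arm.grab_frame('scene');crop('scene','c26.png',255,130,425,260,4,im)
im=arm.grab_frame('top');crop('top','c27.png',280,150,440,270,5,im);cv2.imwrite('pics/top4.png',im[:,:,::-1])
E
python3 plan.py 502.7 -28.2 186 0.115
```

```text
t 47.02 pos [502.  -27.8 265.1] yaw 0.1158 tilt 0.02 grip 10.8 F [-0.4 -0.5 -1.7] q [-0.29  0.2   1.9   0.    1.05 -0.41]
[502.7, -28.2, 186.0, 0.115] -> shift [np.float64(79.1), np.float64(0.6), np.float64(0.5)] twist 0.001 dist 79
```

View pics/c26.png

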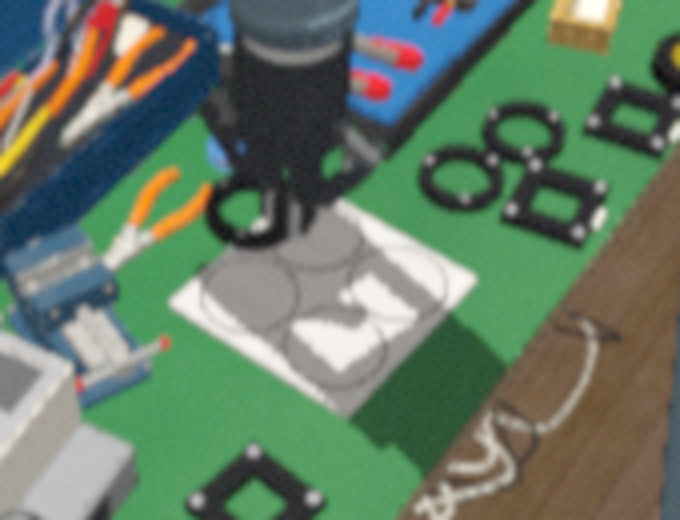

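View pics/c27.png

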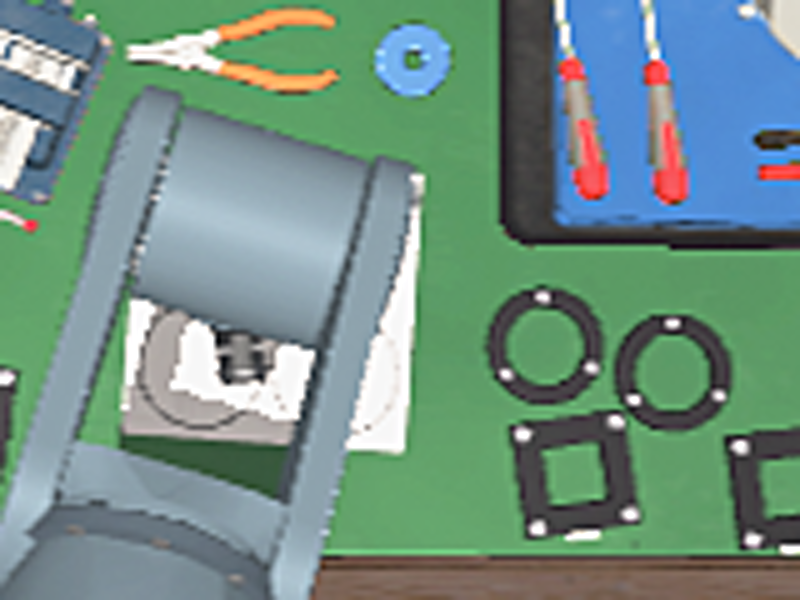

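drive_tool --motion '[[[8,0.6,0.5],0],[[22,0.6,0.5],0],[[38,0.6,0.5],0],[[53,0.6,0.5],0],[[65,0.6,0.5],0],[[73,0.6,0.5],0],[[77,0.6,0.5],0],[[79,0.6,0.5],0],[[80,0.6,0.5],0],[[81,0.6,0.5],0],[[81,0.6,0.5],0]]'

```text
time_s: 48.4
position: [503.0, -28.8, 184.4]
eef_rot: [0.528, 0.47, 0.528, -0.47]
force: [-0.0, 0.0, -0.1]
grip_width: 10.5
```

drive_tool --motion '[[[0.5,0,0],0],[[1,0,0],0],[[1,0,0],0]]'

```text
time_s: 48.78
position: [503.0, -28.9, 183.4]
eef_rot: [0.528, 0.47, 0.528, -0.47]
force: [-0.3, 0.7, 3.2]
grip_width: 10.5
```

drive_tool --motion '[[[0,0,0],0],[[0,0,0],0],[[0,0,0],0],[[0,0,0],0],[[-4,0,0],0],[[-18,0,0],0],[[-40,0,0],0],[[-62,0,0],0],[[-76,0,0],0],[[-80,0,0],0]]' --hand 0.3

```text
time_s: 50.02
position: [503.2, -28.9, 264.6]
eef_rot: [0.529, 0.471, 0.527, -0.47]
force: [-0.2, 0.5, -0.3]
grip_width: 30.3
```

```bash
cat > rings.py <<'E'
from h import *
import sys
k=8
def hole(im,u,v,r=18):
    a=cv2.resize(im[v-r:v+r+1,u-r:u+r+1],None,fx=k,fy=k,interpolation=cv2.INTER_CUBIC)
    g=a[:,:,1].astype(int)
    n,l,st,ce=cv2.connectedComponentsWithStats((g>=85).astype(np.uint8))
    j=l[g.shape[0]//2,g.shape[1]//2]
    c=(ce[j]+.5)/k-.5+[u-r,v-r]
    return c,2*np.sqrt(st[j,4]/np.pi)/k*1485/514
E
python3 - <<'E'
from rings import *
im=arm.grab_frame('top');cv2.imwrite('pics/top5.png',im[:,:,::-1]);crop('top','c28.png',280,150,440,270,5,im)
for uv in [(389,219),(414,224)]:
    c,d=hole(im,*uv); print(c.round(2),round(d,1),p2w('top',c,7).round(1))
im=arm.grab_frame('scene');crop('scene','c29.png',255,130,425,260,4,im)
E
python3 plan.py
```

```text
[388.11 219.02] 46.8 [ 462.2 -217.9    7. ]
[415.38 222.3 ] 101.6 [ 453.  -297.2    7. ]
t 50.12 pos [502.9 -28.8 263.5] yaw 0.115 tilt 0.03 grip 30.4 F [-0.3 -0.2 -0.4] q [-0.29  0.2   1.9   0.    1.04 -0.41]
```

View pics/c28.png

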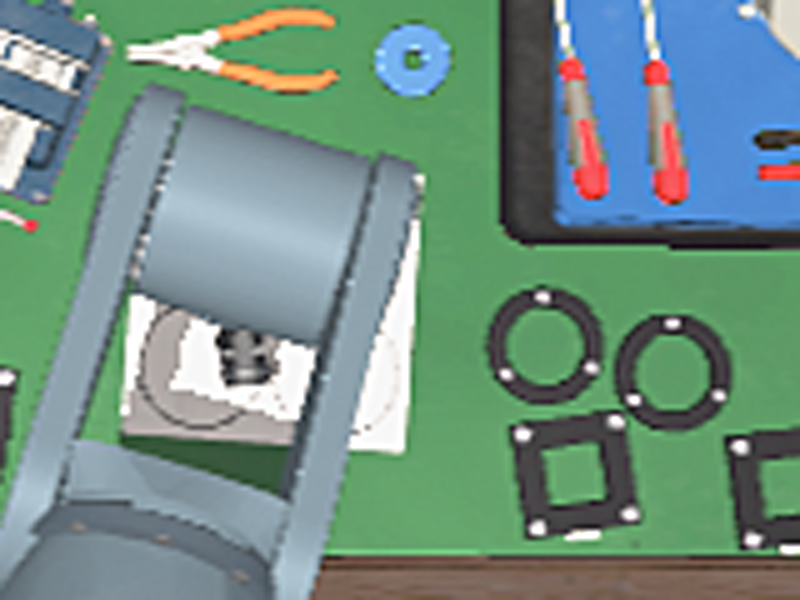

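View pics/c29.png

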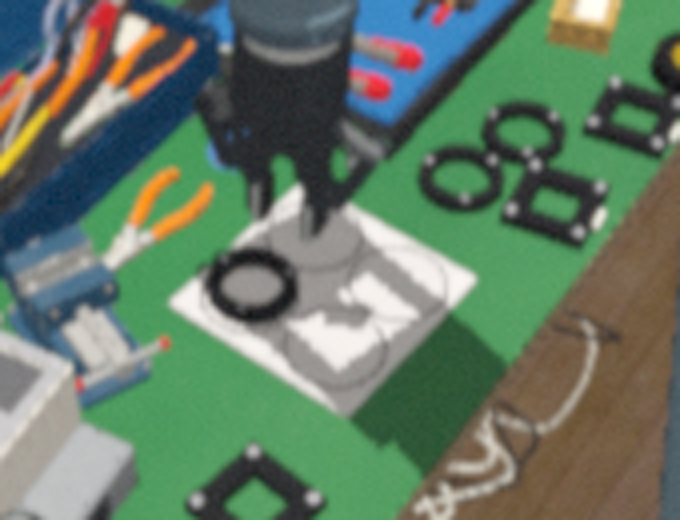

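```bash
python3 plan.py 459 -190.6 250 -1.456
```

```text
t 50.12 pos [502.9 -28.8 263.5] yaw 0.115 tilt 0.03 grip 30.4 F [-0.3 -0.2 -0.4] q [-0.29  0.2   1.9   0.    1.04 -0.41]
[459.0, -190.6, 250.0, -1.456] -> shift [np.float64(13.5), np.float64(-62.2), np.float64(155.7)] twist 1.571 dist 168
```

drive_tool --motion '[[[0,-5,12],0.1],[[2,-15,36],0.28],[[5,-27,66],0.46],[[8,-39,96],0.64],[[11,-50,123],0.82],[[13,-58,143],1.0],[[13,-62,154],1.18],[[13,-62,155.5],1.36],[[13,-62,155.5],1.53],[[13,-62,155.5],1.571],[[13,-62,155.5],1.571],[[13,-62,155.5],1.571]]' --hand 0.05

```text
time_s: 51.62
position: [458.9, -190.3, 249.7]
eef_rot: [-0.041, -0.706, -0.041, 0.706]
force: [-1.5, 0.1, -0.3]
grip_width: 40.5
```

```bash
python3 - <<'E'
from rings import *
im=arm.grab_frame('top');cv2.imwrite('pics/top6.png',im[:,:,::-1]);crop('top','c30.png',280,150,440,270,5,im)
im=arm.grab_frame('scene');crop('scene','c31.png',315,110,445,210,5,im)
E
python3 plan.py 459 -190.6 177.5 -1.456
```

```text
t 51.73 pos [ 459.1 -190.3  249.9] yaw -1.4554 tilt 0.03 grip 40.4 F [ 0.2  0.1 -0. ] q [-0.63  0.21  1.92  0.    1.01  0.82]
[459.0, -190.6, 177.5, -1.456] -> shift [np.float64(72.4), np.float64(0.3), np.float64(0.1)] twist 0.001 dist 72
```

View pics/c30.png

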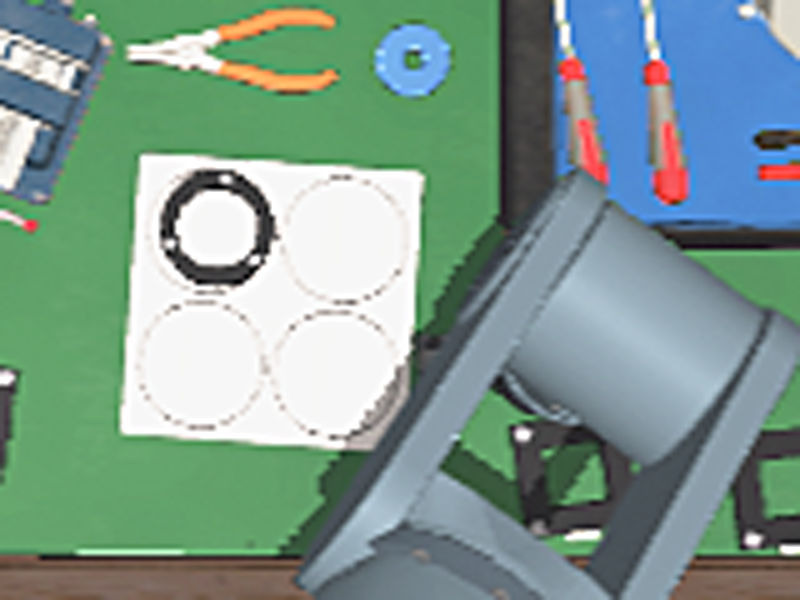

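View pics/c31.png

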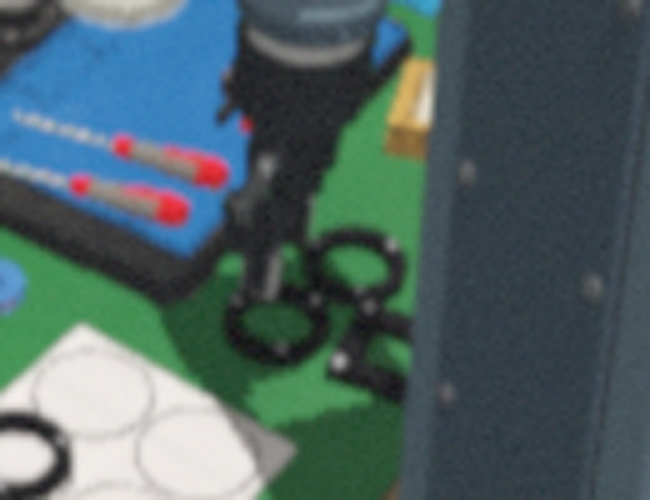

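drive_tool --motion '[[[10,0.3,0],0],[[28,0.3,0],0],[[46,0.3,0],0],[[59,0.3,0],0],[[67,0.3,0],0],[[71,0.3,0],0],[[72,0.3,0],0],[[72,0.3,0],0]]'

```text
time_s: 52.72
position: [459.4, -190.8, 178.6]
eef_rot: [0.041, 0.706, 0.04, -0.706]
force: [-0.1, 0.2, -0.2]
grip_width: 40.4
```

drive_tool --motion '[[[0,0,0],0],[[0,0,0],0],[[0,0,0],0],[[0,0,0],0],[[0,0,0],0],[[0,0,0],0]]' --hand 1

```text
time_s: 53.48
position: [459.3, -190.8, 178.4]
eef_rot: [0.041, 0.706, 0.041, -0.706]
force: [-0.4, 0.3, 4.7]
grip_width: 10.5
```

```bash
python3 plan.py 496.5 -105.9 265 0.115
```

```text
t 53.48 pos [ 459.3 -190.8  178.4] yaw -1.456 tilt 0.02 grip 10.5 F [-0.4  0.3  4.7] q [-0.63  0.35  1.93  0.    0.86  0.82]
[496.5, -105.9, 265.0, 0.115] -> shift [np.float64(-86.6), np.float64(-80.0), np.float64(-46.7)] twist -1.571 dist 127
```

drive_tool --motion '[[[-4,0,0],0],[[-14,0,0],0],[[-30,0,0],0],[[-50,-2,-1],-0.05],[[-68,-8,-5],-0.18],[[-80,-18,-10],-0.34],[[-86,-30,-17],-0.5],[[-87,-43,-25],-0.66],[[-87,-55,-32],-0.82],[[-87,-66,-38],-0.98],[[-87,-74,-43],-1.14],[[-87,-79,-46],-1.3],[[-87,-80,-47],-1.43],[[-87,-80,-47],-1.53],[[-87,-80,-47],-1.571],[[-87,-80,-47],-1.571],[[-87,-80,-47],-1.571]]'

```text
time_s: 55.6
position: [496.7, -105.9, 265.7]
eef_rot: [0.528, 0.471, 0.527, -0.471]
force: [-0.4, -0.3, -0.9]
grip_width: 10.4
```

```bash
python3 - <<'E'
from rings import *
im=arm.grab_frame('scene');crop('scene','c32.png',255,130,425,260,4,im)
E
python3 plan.py 496.5 -105.9 184.5 0.115
```

```text
t 55.65 pos [ 496.7 -105.9  265.6] yaw 0.1143 tilt 0.03 grip 10.6 F [ 0.3 -0.1 -0.2] q [-0.44  0.21  1.88  0.    1.05 -0.56]
[496.5, -105.9, 184.5, 0.115] -> shift [np.float64(81.1), np.float64(-0.2), np.float64(-0.0)] twist -0.001 dist 81
```

View pics/c32.png

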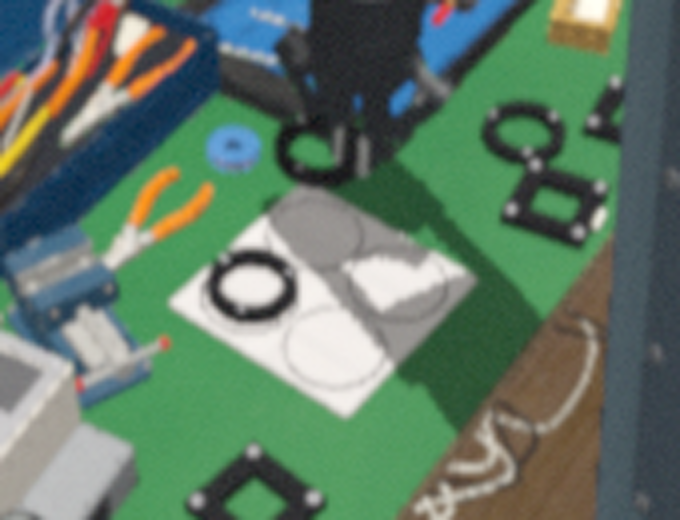

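drive_tool --motion '[[[8,0,0],0],[[22,0,0],0],[[38,0,0],0],[[53,0,0],0],[[65,0,0],0],[[73,0,0],0],[[77,0,0],0],[[79,0,0],0],[[80,0,0],0],[[81,0,0],0],[[82,0,0],0],[[82,0,0],0]]'

```text
time_s: 57.15
position: [497.0, -106.0, 184.1]
eef_rot: [0.528, 0.47, 0.528, -0.47]
force: [-3.6, 0.4, 9.4]
grip_width: 10.5
```

drive_tool --motion '[[[0,0,0],0],[[0,0,0],0],[[0,0,0],0],[[0,0,0],0],[[-4,0,0],0],[[-18,0,0],0],[[-40,0,0],0],[[-62,0,0],0],[[-76,0,0],0],[[-80,0,0],0]]' --hand 0.3

```text
time_s: 58.4
position: [497.1, -106.0, 264.6]
eef_rot: [0.529, 0.471, 0.527, -0.47]
force: [0.5, -1.0, -0.5]
grip_width: 30.3
```

```bash
python3 - <<'E'
from rings import *
im=arm.grab_frame('top');cv2.imwrite('pics/top7.png',im[:,:,::-1]);crop('top','c33.png',340,170,500,270,5,im)
for uv in [(414,224)]:
    c,d=hole(im,*uv,r=14); print(c.round(2),round(d,1),p2w('top',c,7).round(1))
im=arm.grab_frame('scene');crop('scene','c34.png',255,130,425,260,4,im)
E
python3 plan.py 419.9 -295.5 250 0.115
```

```text
[413.63 224.33] 45.9 [ 447.1 -292.     7. ]
t 58.5 pos [ 496.7 -105.8  263.5] yaw 0.115 tilt 0.03 grip 29.7 F [ 1.   0.4 -0.4] q [-0.44  0.21  1.89  0.    1.04 -0.56]
[419.9, -295.5, 250.0, 0.115] -> shift [np.float64(13.5), np.float64(-98.1), np.float64(179.6)] twist 0.0 dist 205
```

View pics/c33.png

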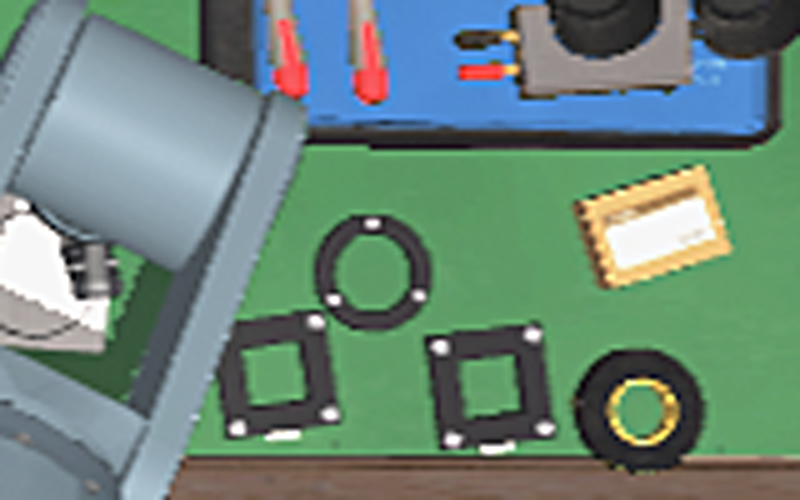

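View pics/c34.png

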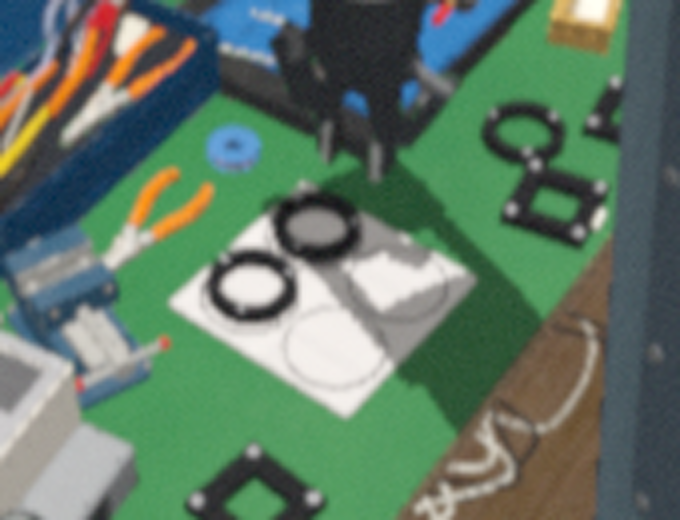

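drive_tool --motion '[[[0,-6,12],0],[[1,-18,34],0],[[3,-34,62],0],[[6,-51,93],0],[[9,-67,123],0],[[12,-81,149],0],[[13,-91,167],0],[[13,-97,177],0],[[13,-98,179.5],0],[[13,-98,179.5],0],[[13,-98,179.5],0]]' --hand 0.15

```text
time_s: 59.88
position: [420.2, -294.8, 250.2]
eef_rot: [0.528, 0.47, 0.528, -0.47]
force: [0.6, -0.7, 0.5]
grip_width: 36.4
```

```bash
python3 - <<'E'
from rings import *
im=arm.grab_frame('top');cv2.imwrite('pics/top8.png',im[:,:,::-1]);crop('top','c35.png',290,160,450,270,5,im)
for uv in [(323,196),(350,198)]:
    c,d=hole(im,*uv,r=14); print(c.round(2),round(d,1),p2w('top',c,13).round(1))
E
python3 plan.py 419.9 -295.3 178 0.115
```

```text
[322.98 196.29] 84.6 [526.9 -28.9  13. ]
[350.11 198.16] 84.9 [ 521.8 -107.3   13. ]
t 59.92 pos [ 420.2 -294.8  250.2] yaw 0.116 tilt 0.01 grip 36.4 F [-0.1 -0.7 -0.9] q [-0.84  0.25  1.88  0.    1.02 -0.96]
[419.9, -295.3, 178.0, 0.115] -> shift [np.float64(72.2), np.float64(-0.4), np.float64(0.5)] twist 0.001 dist 72
```

View pics/c35.png

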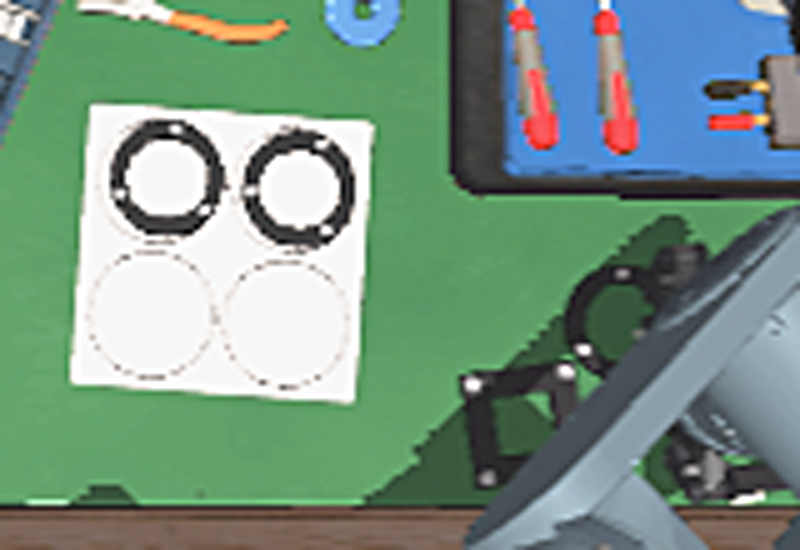

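drive_tool --motion '[[[10,-0.4,0.5],0],[[28,-0.4,0.5],0],[[46,-0.4,0.5],0],[[59,-0.4,0.5],0],[[67,-0.4,0.5],0],[[71,-0.4,0.5],0],[[72,-0.4,0.5],0],[[72,-0.4,0.5],0]]'

```text
time_s: 60.92
position: [419.8, -296.1, 178.6]
eef_rot: [0.528, 0.47, 0.528, -0.47]
force: [-0.4, -0.7, -0.3]
grip_width: 36.6
```

drive_tool --motion '[[[0,0,0],0],[[0,0,0],0],[[0,0,0],0],[[0,0,0],0],[[0,0,0],0],[[0,0,0],0]]' --hand 1

```text
time_s: 61.68
position: [419.7, -296.1, 178.4]
eef_rot: [0.528, 0.47, 0.528, -0.47]
force: [-0.1, 0.6, 3.1]
grip_width: 10.2
```

```bash
python3 plan.py 418.3 -100.9 265 0.115
```

```text
t 61.67 pos [ 419.7 -296.1  178.4] yaw 0.115 tilt 0.03 grip 10.2 F [-0.1  0.6  3.1] q [-0.85  0.38  1.89 -0.    0.87 -0.96]
[418.3, -100.9, 265.0, 0.115] -> shift [np.float64(-86.6), np.float64(21.0), np.float64(-194.1)] twist 0.0 dist 214
```

drive_tool --motion '[[[-4,0,0],0],[[-14,0,0],0],[[-30,0,0],0],[[-50,0,-3],0],[[-68,1,-11],0],[[-80,3,-26],0],[[-86,5,-48],0],[[-87,8,-74],0],[[-87,11,-102],0],[[-87,14,-130],0],[[-87,17,-155],0],[[-87,19,-175],0],[[-87,20,-188],0],[[-87,21,-194],0],[[-87,21,-195],0],[[-87,21,-195],0]]'

```text
time_s: 63.68
position: [418.2, -100.2, 265.2]
eef_rot: [0.528, 0.47, 0.528, -0.471]
force: [1.0, 0.1, 0.3]
grip_width: 9.9
```

```bash
python3 - <<'E'
from rings import *
im=arm.grab_frame('scene');crop('scene','c36.png',255,130,425,260,4,im)
E
python3 plan.py 418.3 -100 184.4 0.115
```

```text
t 63.73 pos [ 418.2 -100.3  265.2] yaw 0.1144 tilt 0.02 grip 9.8 F [ 0.1 -0.7 -0.1] q [-0.51  0.04  2.08 -0.    1.02 -0.63]
[418.3, -100.0, 184.4, 0.115] -> shift [np.float64(80.8), np.float64(0.1), np.float64(-0.3)] twist -0.001 dist 81
```

View pics/c36.png

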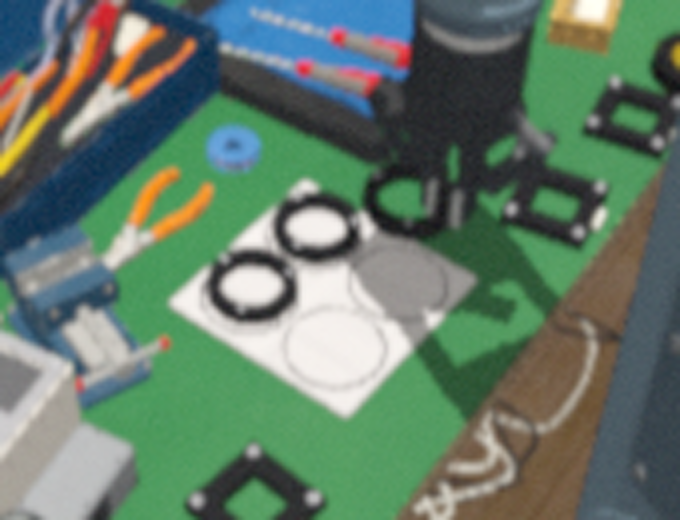

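drive_tool --motion '[[[8,0,0],0],[[22,0,0],0],[[38,0,0],0],[[53,0,0],0],[[65,0,0],0],[[73,0,0],0],[[77,0,0],0],[[79,0,0],0],[[80,0,0],0],[[81,0,0],0],[[81.5,0,0],0],[[81.5,0,0],0]]'

```text
time_s: 65.22
position: [418.3, -100.0, 184.2]
eef_rot: [0.528, 0.47, 0.528, -0.47]
force: [-1.4, 1.0, 5.1]
grip_width: 10.1
```

drive_tool --motion '[[[0,0,0],0],[[0,0,0],0],[[0,0,0],0],[[0,0,0],0],[[-4,0,0],0],[[-18,0,0],0],[[-40,0,0],0],[[-70,0,0],0],[[-100,0,0],0],[[-120,0,0],0],[[-130,0,0],0]]' --hand 0.3

```text
time_s: 66.6
position: [418.4, -99.9, 315.7]
eef_rot: [0.529, 0.471, 0.527, -0.47]
force: [0.0, 0.3, 0.3]
grip_width: 29.9
```

```bash
python3 plan.py 380 -300 320 0.115
```

```text
t 66.6 pos [418.4 -99.9 315.7] yaw 0.1151 tilt 0.18 grip 29.9 F [0.  0.3 0.3] q [-0.51 -0.05  2.04  0.    1.14 -0.63]
[380.0, -300.0, 320.0, 0.115] -> shift [np.float64(-4.3), np.float64(-61.1), np.float64(194.3)] twist 0.0 dist 204
```

Move clear and check everything in both views.

drive_tool --motion '[[[0,-6,20],0],[[-2,-18,58],0],[[-4,-34,108],0],[[-4,-48,153],0],[[-4,-58,184],0],[[-4,-61,194],0],[[-4,-61,194],0],[[-4,-61,194],0]]'

```text
time_s: 67.6
position: [379.9, -298.4, 317.4]
eef_rot: [0.528, 0.47, 0.528, -0.47]
force: [-0.2, 0.4, -0.3]
grip_width: 29.8
```

```bash
python3 - <<'E'
from rings import *
im=arm.grab_frame('top');cv2.imwrite('pics/top9.png',im[:,:,::-1]);crop('top','c37.png',290,165,390,245,8,im);crop('top','c38.png',155,125,265,220,7,im)
im=arm.grab_frame('scene');cv2.imwrite('pics/scene9.png',im[:,:,::-1]);crop('scene','c39.png',145,150,345,300,4,im)
E
python3 plan.py
```

```text
t 67.7 pos [ 380.  -298.4  317.6] yaw 0.1165 tilt 0.03 grip 29.8 F [0.1 0.2 0.2] q [-0.91  0.08  1.91  0.    1.15 -1.03]
```

View pics/c37.png

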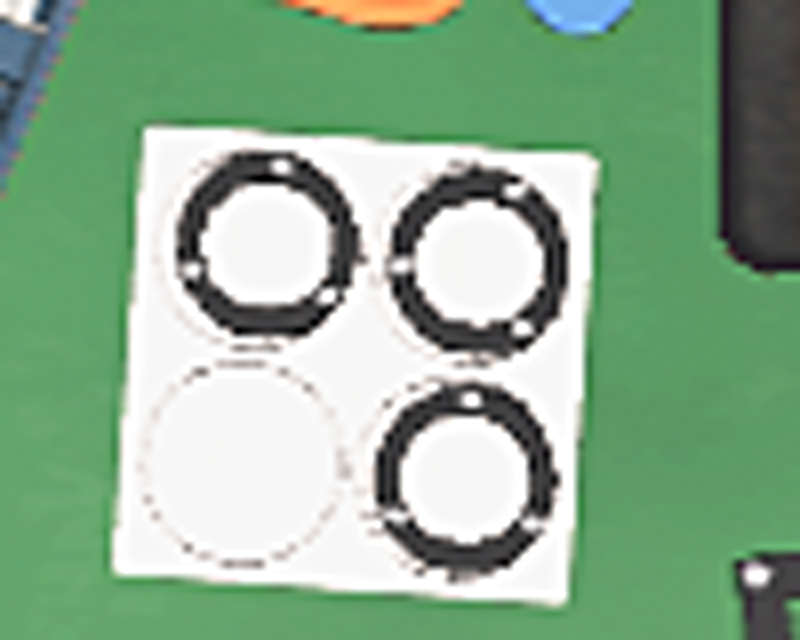

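View pics/c38.png

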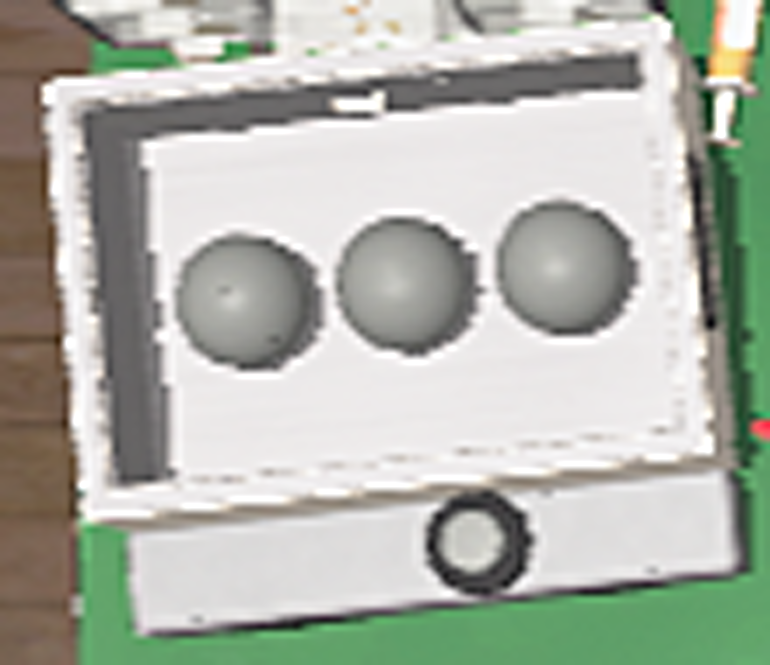

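View pics/top9.png

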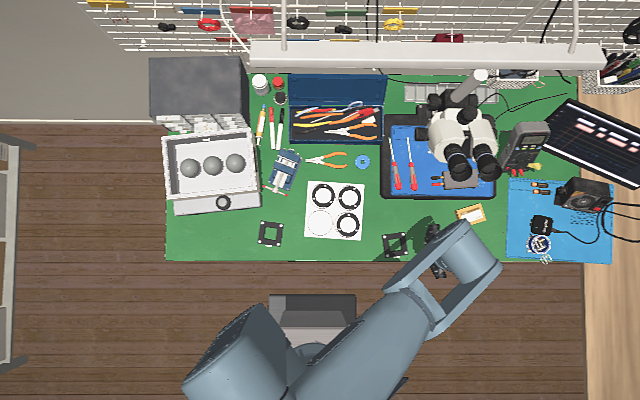

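View pics/c39.png

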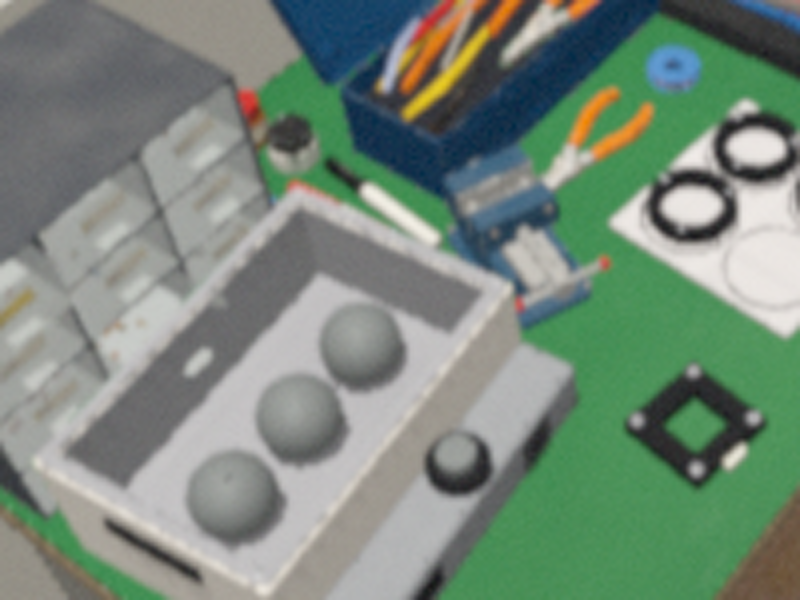

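```bash
python3 - <<'E'
from station import arm
print(arm.hand_in())
E
```

```text
the job is handed in; nothing more can be done
None
```

I moved all three balls into the tank, pressed the start button, and put the three rings I could see on the tray. I handed in at about 68 s of the 192 s allowed, and the station gives no verdict.

- **Balls:** I lowered each one until it touched the seat at about 5 N, then released it. In the last pictures all three sit in the seats in both views. In the scene view each was within about 1 px (a few mm) of where a ball in that seat should appear.
- **Start button:** I pressed it once, after all three balls were seated, and lifted off. The force rose softly over several millimetres, then met a hard stop at about 23 N. The fingers bottomed with their tips around 61 mm high. From the pictures I had estimated the unpressed button top at only 57–59 mm, so those two disagree. I judged the press full from the force, and I did not press again. In the last picture the button looks up.
- **Rings:** I placed three rings and saw no fourth. One had been knocked about 2 cm aside during the run, so I measured it again before gripping it. In the last top view they lie flat, about 3–4 mm off the circle centres, mostly in −y, against the 10 mm limit.
- **Arm:** It ended clear of everything, with the gripper empty.

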